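# Pack a takeaway order: two wedge-shaped cake boxes and a bottle

## Robot

A 7-joint arm with a two-finger parallel gripper is mounted at the origin on a cart in front of the work surface, level with it; the furniture and walls round the work are solid. World frame = base frame: x ahead of the robot, y to its left, z up, the work surface at z = 0. Lengths are in mm, angles in rad, forces in N, time in s.
With the tool pointing down it reaches from about 400 to 850 mm from the base axis. Payload 4.5 kg.
Tool frame: the origin (TCP) lies at the very end of the fingers, on their centre line; the grasp point (between the pads) lies env.grip_depth behind it (env.grip_depth is the distance from the TCP to the grasp point, in mm); z points along the fingers, x is the direction in which the jaws open and shut, and the axes are right-handed (so a half turn about z gives the same grasp; the last joint's range is limited). The gripper opens to 85 mm and grips with 20 to 120 N. Pads are 22 mm wide; open, the fingers measure 114 mm over their backs; the gripper's body (76 mm by 85 mm) begins 54 mm behind the grasp point. The pads swing forward as they close: fully open they stand 13 mm farther back than shut.
Start: joints at [1.145, 0.689, -0.195, 1.565, 0.157, 0.902, -0.215], TCP at [277.387, -560.099, 231.317] pointing down, gripper open.
Joint ranges: [-3.01, 3.01], [-0.46, 2.08], [-1.47, 1.51], [0.13, 2.56], [-1, 4.14], [0.04, 2.09], [-2.66, 2.66]. Speed limits (rad/s): [2.57, 2.57, 3.14, 3.14, 3.14, 3.14, 3.14].

## Interface

Orientations are given as a unit quaternion [w, x, y, z].
In Python, from workcell import env, snapshot, close_job gives the robot as it stands.
- The arm moves only by the shell command python3 -m handwheel 'ROWS'. ROWS is a JSON object of lists of equal length, an entry for each row: "turn": the turn, a rotation vector about the tool's x, y, z in rad, a list of three; "offset": the shift along the tool's x, y, z in m, a list of three; "jaw": the opening in per cent of the stroke, from 0 (shut) to 100 (fully open). A call has exactly 10 rows; each row shifts and turns the pose as measured when the row begins, along the tool's axes as they then stand; what a row does not reach is not made up. A row lasts 1/12 s, in which the tool goes at most 41.7 mm and 7.16 degrees, less where a joint would pass 70% of its speed; a pose out of reach is approached as far as the arm can. A call is refused whole if a number of a shift passes 0.0417 or a number of a turn 0.125, either way. A call with a gripper value outside its range is refused whole. The fingers move at their own pace and stop on an object; the grip force is fixed at half the most. Time passes only in rows, so rows that do not move let the fingers close, or fill a call up. It gives the time, the measured TCP pose, the force and the opening at its end, in the units of the state.
- env.get_obs(): the state, without advancing time (a new reading comes with each control period).
- snapshot(name): name is "scene" or "top" or "wrist"; returns a dict with "frame" (400x640x3 uint8, red, green, blue), "intrinsics" (3x3 intrinsics, pixels), "rvec" (rotation vector, rad) and "tvec" (3), from world to camera coordinates, as OpenCV has them; the wrist camera has in their place "hand_eye" (4x4, takes a point from camera to tool coordinates, whose origin is the TCP and whose axes are the tool frame's). Camera axes: x right, y down, z forward; pixel columns grow to the right and rows downward; lengths in mm; the calibration is good to about 2 mm. A picture is of the moment at which its call begins: read the wrist's pose just before it. There is no depth.
- close_job(): hands the job in, once; it reports no verdict.
The state is a dict: "time_s": time; "joint_pos": joint angles; "qd": joint speeds; "joint_efforts": joint torques, N m; "tcp_pos": TCP position; "ee_rot": TCP orientation; "ft_force": force on the tool from outside, world axes, zero at the start; "moment": the same for the moment, N m; "opening": finger opening in mm.
Only numpy, scipy, OpenCV 4.12 (cv2) and the standard library are available. Lean on these libraries where they do the work, as an engineer would, in place of code of your own. Each camera call takes 0.05 s, during which the arm holds its last target.

## Task

Pack the takeaway order into the white tray: put both wedge-shaped cake boxes into its walled compartment, head to tail so that together they fill it and both lie flat on its floor, and lay the steel bottle in the two notched rests beside them, centred over both. Set each one down gently, letting the bottle settle in the notches before you let go; do not drop anything or push the bell, the sticker roll or the shaker about.

Things in the scene. Friction and masses are not known exactly. Their poses are not given: they have to be found in the camera images.
- order_tray: Low white packing tray, fixed to the counter, 166 mm (x) by 216 mm (y), base 10 mm thick; origin under its centre at counter level, z up. It has a walled rectangular compartment (see order_tray_bay) on its +y side and two notched rests for the bottle (see order_tray_rest) on its -y side.
- order_tray_bay (a point): Centre of the compartment's floor, 10 mm above the counter, tray axes. Inside 150 mm (x) by 120 mm (y); walls 8 mm thick, 28 mm above this floor. Two boxes fit only head to tail: slanting sides together, each straight side along one of the two walls that run along x; 8 mm is then spare across (y), 10 mm lengthwise (x).
- order_tray_rest (a point): Where the centre of the bottle's body lies when it is seated, 54 mm above the counter; tray axes. Two 12 mm thick white rests, at x = -40 and +40 mm from here, have 90 degree V notches along x, 48 mm wide at the top; rest tops 10 mm, notch bottoms 34 mm below this point. Free between and beyond the rests; nearest compartment wall 50 mm to +y.
- box_a_tab (a point): Centre of the upright carrying tab on the lid of a plain brown card cake-slice box (two identical boxes, seen from above a trapezoid). Tab 60 mm long (x), 9 mm thick (y), 30 mm high; this point is 15 mm above the lid, 65 mm above the underside (body 50 mm high). x runs along the tab to the box's narrow end, z up. 0.16 kg +-30 %, balances under the tab.
- box_b_tab (a point): Centre of the upright carrying tab on the lid of a plain brown card cake-slice box (two identical boxes, seen from above a trapezoid). Tab 60 mm long (x), 9 mm thick (y), 30 mm high; this point is 15 mm above the lid, 65 mm above the underside (body 50 mm high). x runs along the tab to the box's narrow end, z up. 0.16 kg +-30 %, balances under the tab.
- box_a_nose (a point): Middle of the narrow end of the same box, at tab height. From the tab centre (box axes, mm): broad end, 76 wide, at x = -62; narrow end, 36 wide, at x = +78; straight long side, parallel to x, at y = -29; slanting side from y = +47 (broad end) to y = +7 (narrow end); ends square to x. This point: x = +78, y = -11.
- box_b_nose (a point): Middle of the narrow end of the same box, at tab height. From the tab centre (box axes, mm): broad end, 76 wide, at x = -62; narrow end, 36 wide, at x = +78; straight long side, parallel to x, at y = -29; slanting side from y = +47 (broad end) to y = +7 (narrow end); ends square to x. This point: x = +78, y = -11.
- bottle_mid (a point): Centre of the near-round body of a steel drinks bottle lying on its side on the counter; on its axis, 24 mm above the counter. x points along it to the black cap; y and z turn as it rolls. Body 48 mm across its 14 narrow flats, straight from x = -65 to +62 mm; neck and 31 mm wide cap reach x = +100 mm. 0.25 kg +-30 %, balances within 10 mm of here. Rolls if pushed.
- box_a: The box of box_a_tab: origin at its underside, 65 mm below the tab's centre, same axes.
- box_b: The box of box_b_tab: origin at its underside, 65 mm below the tab's centre, same axes.
- bottle: The bottle: same point and axes as bottle_mid.
- service_bell: Bystander: steel counter bell, 67 mm wide, 49 mm high; origin under its centre.
- sticker_roll: Bystander: cream paper roll lying flat, 68 mm wide, 38 mm high; origin under its centre.
- cocoa_shaker: Bystander: pale cylindrical shaker, 68 mm wide, 108 mm high; origin under its centre.
Things that resemble listed ones, but are neither listed nor needed, are in the scene too. Leave any pink look-alike of the box_b alone.

How it is judged:
By the outcome, as a careful person would: the job done as asked, in the order asked, and still so for the second after the job is handed in, with the robot touching nothing.
It also fails if it takes over 69 s, if anything falls off the work surface, if the arm or the gripper's body presses on something with over 40 N, if the wrist force passes 120 N, or if a joint passes its speed limit or range.

## Working session

There is one attempt and no reset: what is moved stays moved. The work goes in short steps, Python scripts to look and compute and a shell command to move; the robot and the scene stay as the last step left them, time stands still between calls to the robot, and variables do not carry over. Pictures are saved under pics/ and viewed, and the job is handed in when it is done.

```bash
mkdir -p pics; ls; python3 - <<'E'
from workcell import env, snapshot
import cv2
print(env.get_obs(), env.grip_depth)
for n in ["scene","top","wrist"]:
    s=snapshot(n); cv2.imwrite(f"pics/{n}0.png",s["frame"][:,:,::-1])
    print(n,{k:v for k,v in s.items() if k!="frame"})
E
```

```text
pics
{'time_s': 0.0, 'joint_pos': array([ 1.1448217 ,  0.69001656, -0.19451195,  1.56635799,  0.15729355,
        0.90246586, -0.21509103]), 'qd': array([ 3.95087185e-04,  3.75709463e-04,  8.42771071e-05,  7.04509244e-04,
       -5.56991309e-05, -1.06459347e-03,  1.18288049e-04]), 'joint_efforts': array([-1.14173035e-03, -5.39613104e+01, -1.26685571e+00, -1.58542567e+01,
        9.12197895e-03,  9.56620323e-03,  2.68912692e-05]), 'tcp_pos': array([ 277.00976274, -559.53489676,  230.45992725]), 'ee_rot': array([-4.35971645e-04,  8.49654379e-01, -5.27339146e-01, -8.19740225e-04]), 'ft_force': array([ 0.29320981, -0.13191357, -0.42449948]), 'moment': array([-0.00216249, -0.02743527, -0.05273474]), 'opening': 84.90749299166565} 18.700000000000003
scene {'intrinsics': array([[478.28547787,   0.        , 316.73086163],
       [  0.        , 478.28547787, 200.5128524 ],
       [  0.        ,   0.        ,   1.        ]]), 'rvec': array([ 1.12711582, -2.08547187,  1.18463497]), 'tvec': array([ 371.75625642,  310.74752473, 1060.92919717])}
top {'intrinsics': array([[368.37727473,   0.        , 317.40058337],
       [  0.        , 368.37727473, 201.38731481],
       [  0.        ,   0.        ,   1.        ]]), 'rvec': array([ 2.11520512, -2.16917053,  0.19253094]), 'tvec': array([  71.90235679,  597.69979135, 1170.51570913])}
wrist {'intrinsics': array([[326.80092233,   0.        , 321.64172432],
       [  0.        , 326.80092233, 196.24679572],
       [  0.        ,   0.        ,   1.        ]]), 'hand_eye': array([[ 9.99999534e-01, -9.65469681e-04,  4.99824332e-06,
        -3.37833993e-01],
       [ 9.28720596e-04,  9.63325296e-01,  2.68334702e-01,
        -6.81677401e+01],
       [-2.63883953e-04, -2.68334572e-01,  9.63325743e-01,
        -1.41890607e+02],
       [ 0.00000000e+00,  0.00000000e+00,  0.00000000e+00,
         1.00000000e+00]])}
```

View pics/scene0.png

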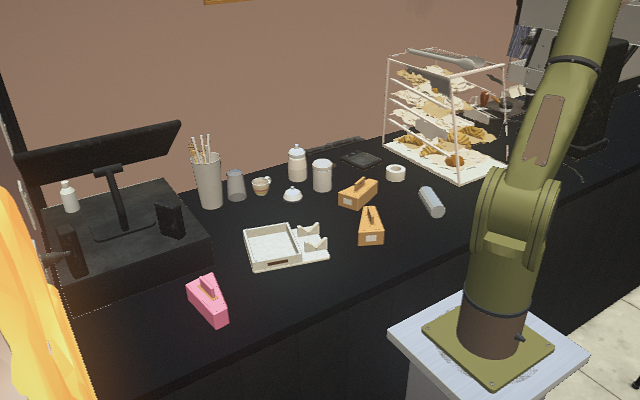

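View pics/top0.png

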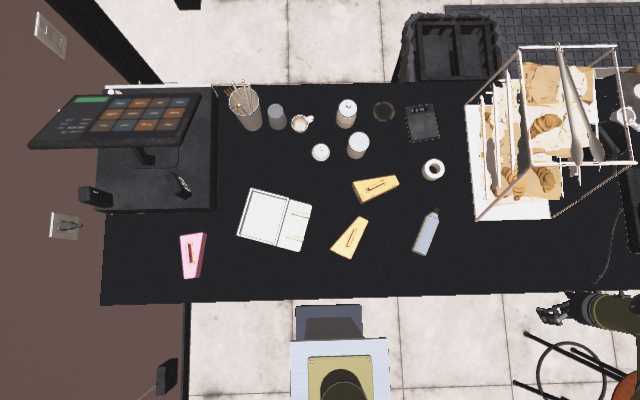

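View pics/wrist0.png

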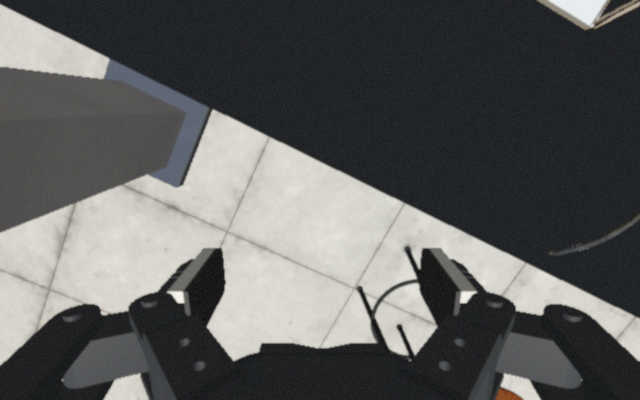

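```bash
cat > h.py <<'E'
import numpy as np, cv2
from scipy.spatial.transform import Rotation as R
from workcell import env, snapshot
def quat(q): return R.from_quat([q[1],q[2],q[3],q[0]])
def cam(name):
    o=env.get_obs(); s=snapshot(name); K=s["intrinsics"]
    if name=="wrist":
        T=np.eye(4);T[:3,:3]=quat(o["ee_rot"]).as_matrix();T[:3,3]=o["tcp_pos"];E=T@s["hand_eye"]
        Rc=E[:3,:3];c=E[:3,3]
    else:
        Rc=cv2.Rodrigues(s["rvec"])[0].T; c=-Rc@s["tvec"]
    return s["frame"],K,Rc,c
def ray(C,uv,z):
    f,K,Rc,c=C; uv=np.atleast_2d(np.asarray(uv,float))
    d=(Rc@np.linalg.inv(K)@np.c_[uv,np.ones(len(uv))].T).T
    return c+d*((z-c[2])/d[:,2])[:,None]
def proj(C,P):
    f,K,Rc,c=C; q=(np.atleast_2d(P)-c)@Rc; q=q/q[:,2:]; return (q@K.T)[:,:2]
def crop(C,x0,y0,x1,y1,s,name):
    cv2.imwrite("pics/"+name,cv2.resize(C[0][y0:y1,x0:x1,::-1],None,fx=s,fy=s,interpolation=cv2.INTER_CUBIC))
def st():
    o=env.get_obs(); print("t",round(o["time_s"],2),"tcp",o["tcp_pos"].round(1),"open",round(o["opening"],1),"F",o["ft_force"].round(1),"M",o["moment"].round(2))
    print("Rot\n",quat(o["ee_rot"]).as_matrix().round(3)); return o
E
python3 - <<'E'
from h import *
C=cam("top"); crop(C,225,120,455,270,3.4,"top_crop.png")
C2=cam("scene"); crop(C2,230,140,450,280,3.6,"scene_crop.png")
E
```

```text
(no output)
```

View pics/top_crop.png

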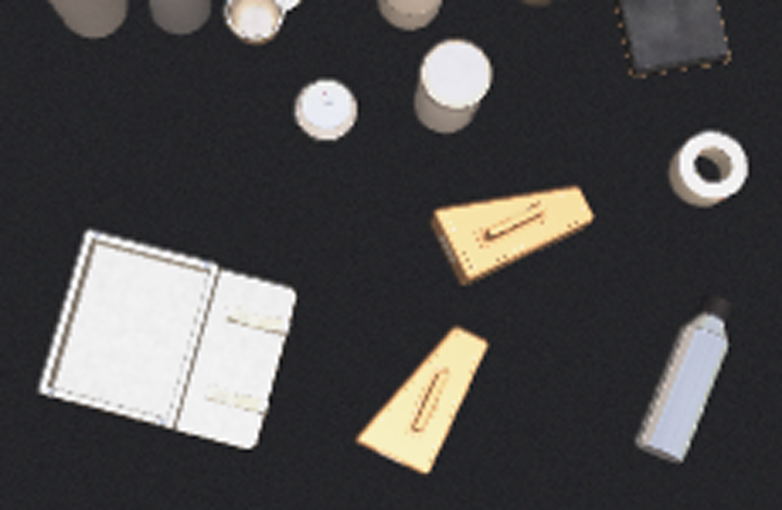

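View pics/scene_crop.png

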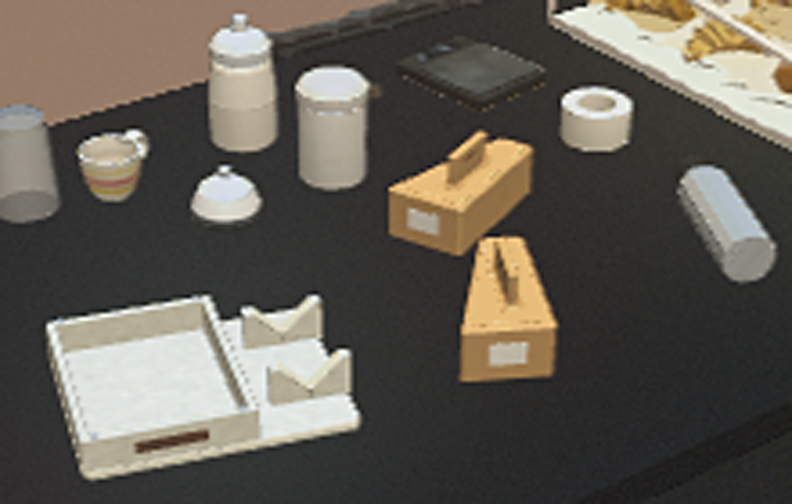

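```bash
cat > m.py <<'E'
from h import *
BOX=np.array([[-62,-29],[78,-29],[78,7],[-62,47]],float)
def rigid(A,B):
    a=A-A.mean(0);b=B-B.mean(0);U,S,V=np.linalg.svd(a.T@b);D=np.diag([1,np.sign(np.linalg.det(V.T@U.T))]);Rm=V.T@D@U.T
    t=B.mean(0)-Rm@A.mean(0); return Rm,t,np.degrees(np.arctan2(Rm[1,0],Rm[0,0])),np.abs((A@Rm.T+t)-B).max()
def quadfit(m):
    cs,_=cv2.findContours(m,cv2.RETR_EXTERNAL,cv2.CHAIN_APPROX_NONE)
    out=[]
    for c in cs:
        if cv2.contourArea(c)<300: continue
        h=cv2.convexHull(c)
        for e in np.arange(1,15,.5):
            p=cv2.approxPolyDP(h,e,True)
            if len(p)<=4:break
        out.append((c[:,0,:],p[:,0,:]))
    return out
def refine(c,p):
    # line fit each side then intersect
    p=p.astype(float);L=[]
    for i in range(4):
        a,b=p[i],p[(i+1)%4];d=(b-a)/np.linalg.norm(b-a);n=np.array([-d[1],d[0]])
        s=(c-a)@d;q=np.abs((c-a)@n);k=(q<2.5)&(s>.12*np.linalg.norm(b-a))&(s<.88*np.linalg.norm(b-a))
        vx,vy,x,y=cv2.fitLine(c[k].astype(np.float32),cv2.DIST_HUBER,0,.01,.01).ravel();L.append(np.cross([x,y,1],[x+vx,y+vy,1]))
    r=[]
    for i in range(4):
        w=np.cross(L[i-1],L[i]);r.append(w[:2]/w[2])
    return np.array(r)
E
python3 - <<'E'
from m import *
C=cam("top");f=C[0]
S=6
g=cv2.resize(f,None,fx=S,fy=S,interpolation=cv2.INTER_CUBIC)
hsv=cv2.cvtColor(g,cv2.COLOR_RGB2HSV)
m=cv2.inRange(hsv,(10,40,205),(32,255,255)); m[:, :300*S]=0; m[:,430*S:]=0; m[:165*S]=0;m[262*S:]=0
m=cv2.morphologyEx(m,cv2.MORPH_CLOSE,np.ones((9,9)))
for c,p in quadfit(m):
    if len(c)<300: continue
    q=refine(c,p); q=(q+.5)/S-.5
    W=ray(C,q,50)[:,:2]
    best=min((rigid(BOX,np.roll(W[::d],k,0)) for k in range(4) for d in(1,-1)),key=lambda r:r[3])
    print("box",q.round(1).tolist(),"tab",best[1].round(1),"yaw",best[2].round(1),"err",best[3].round(1))
h=cv2.cvtColor(g,cv2.COLOR_RGB2HSV)
# tray
m=cv2.inRange(h,(0,0,150),(180,60,255)); m[:, :225*S]=0; m[:,315*S:]=0; m[:182*S]=0;m[262*S:]=0
m=cv2.morphologyEx(m,cv2.MORPH_CLOSE,np.ones((15,15)))
for c,p in quadfit(m):
    if len(c)<300: continue
    q=refine(c,p);q=(q+.5)/S-.5; print("tray px",q.round(1).tolist()); print(ray(C,q,38).round(1).tolist()); print(ray(C,q,10).round(1).tolist())
# bottle
m=(g.max(2)>85).astype(np.uint8)*255; m[:,:405*S]=0;m[:,445*S:]=0;m[:207*S]=0;m[262*S:]=0
cs,_=cv2.findContours(m,cv2.RETR_EXTERNAL,cv2.CHAIN_APPROX_NONE);c=max(cs,key=cv2.contourArea)
b=cv2.boxPoints(cv2.minAreaRect(c));b=(b+.5)/S-.5;print("bottle rect px",b.round(1).tolist()); print(ray(C,b,24).round(1).tolist())
print("cam",C[3])
cv2.imwrite("pics/bm.png",cv2.resize(m[200*S:265*S,400*S:450*S],None,fx=1,fy=1))
E
```

```text
box [[367.5, 220.5], [350.4, 258.5], [329.5, 248.9], [358.6, 215.9]] tab [476.1 -47.1] yaw -27.0 err 2.3
box [[398.9, 183.7], [362.5, 201.4], [352.7, 181.8], [394.2, 174.9]] tab [ 646.  -136.2] yaw -65.7 err 2.4Traceback (most recent call last):
  File "<stdin>", line 20, in <module>
  File "m.py", line 23, in refine
    vx,vy,x,y=cv2.fitLine(c[k].astype(np.float32),cv2.DIST_HUBER,0,.01,.01).ravel();L.append(np.cross([x,y,1],[x+vx,y+vy,1]))
              ~~~~~~~~~~~^^^^^^^^^^^^^^^^^^^^^^^^^^^^^^^^^^^^^^^^^^^^^^^^^^
cv2.error: OpenCV(4.12.0) /io/opencv/modules/imgproc/src/linefit.cpp:50: error: (-215:Assertion failed) count > 0 in function 'fitLine2D_wods'
```

```bash
python3 - <<'E'
from m import *
C=cam("top"); crop(C,232,182,318,256,9,"tray.png"); crop(C,405,200,450,260,10,"bott.png")
C=cam("scene"); crop(C,238,215,335,275,8,"tray_s.png")
E
```

```text
(no output)
```

View pics/tray.png

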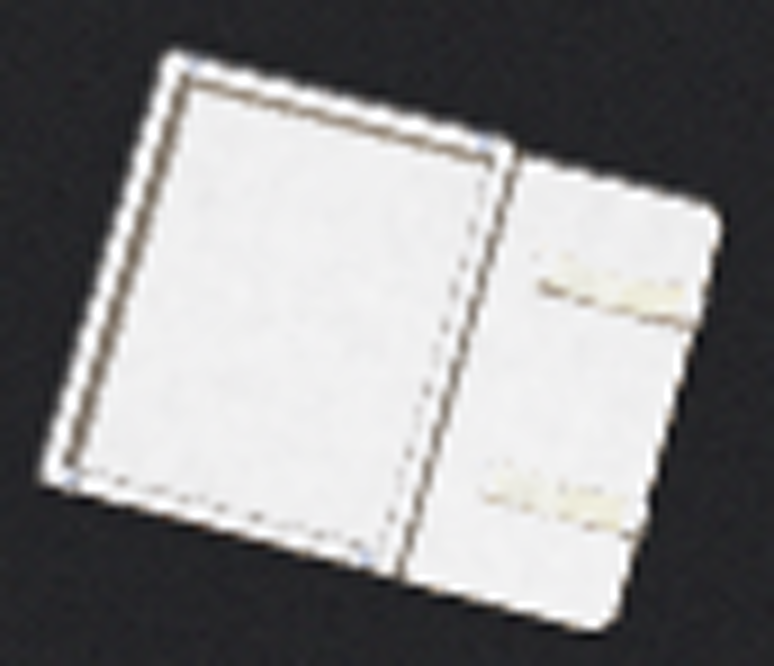

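View pics/bott.png

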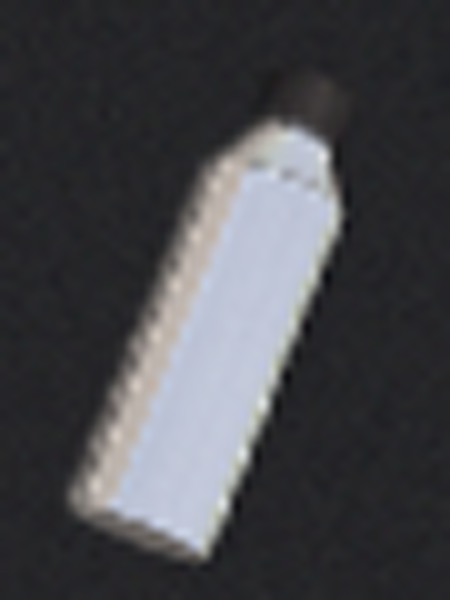

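View pics/tray_s.png

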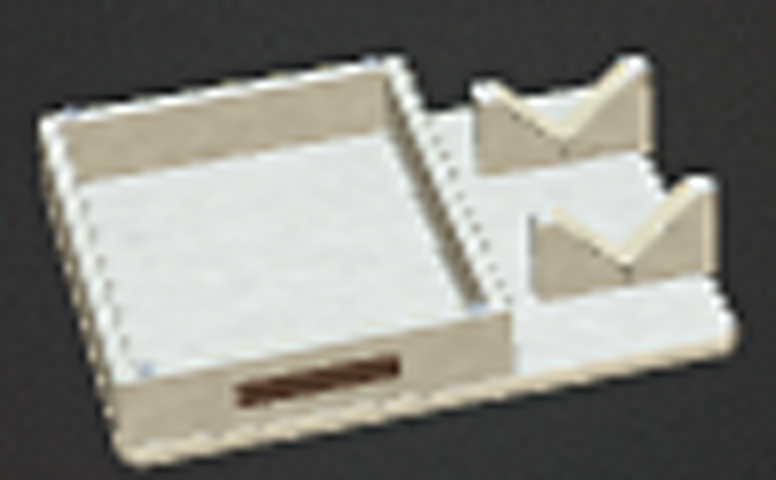

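```bash
python3 - <<'E'
from m import *
C=cam("top")
p=np.array([[167,48],[40,484],[401,578],[517,143]],float)
q=(p+.5)/9-.5+[232,182]
W=ray(C,q,38)[:,:2]
A=np.array([[83,108],[-83,108],[-83,-28],[83,-28]],float)
r=rigid(A,W);print("walltop",r[1],r[2],r[3]); 
p2=np.array([[721,203],[608,635]],float);W2=ray(C,(p2+.5)/9-.5+[232,182],10)[:,:2]
r2=rigid(np.r_[A,[[83,-108],[-83,-108]]],np.r_[W,W2]);print("all",r2[1:]);print((np.r_[A,[[83,-108],[-83,-108]]]@r2[0].T+r2[1]-np.r_[W,W2]).round(1))
print("scene reproj check")
Cs=cam("scene")
P=np.c_[A@r2[0].T+r2[1],np.full(4,38)]
print(((proj(Cs,P)-[238,215]+.5)*8-.5).round(0))
# box reproj check
for t,y in (([476.1,-47.1],-27),([646,-136.2],-65.7)):
    a=np.radians(y);Rm=np.array([[np.cos(a),-np.sin(a)],[np.sin(a),np.cos(a)]])
    print("box scene lid px (scene_crop)",((proj(Cs,np.c_[BOX@Rm.T+t,np.full(4,50)])-[230,140]+.5)*3.6-.5).round(0).tolist())
# bottle: base corners of silhouette, shoulder corners
b=np.array([[72,505],[207,560],[342,215],[200,180],[352,95],[290,72]],float);print(ray(C,(b+.5)/10-.5+[405,200],24)[:,:2].round(1), C[3])
E
```

```text
walltop [545.1748121  200.09819905] -15.932786660880266 1.2109741470879953
all (array([545.40545582, 200.96324348]), np.float64(-15.924232892233723), np.float64(1.8325245442484572))
[[-1.   1.1]
 [ 0.5  1. ]
 [ 0.6  1.3]
 [ 0.8  0.1]
 [-1.2 -1.6]
 [ 0.3 -1.8]]
scene reproj check
[[ 26. 118.]
 [107. 387.]
 [508. 311.]
 [391.  55.]]
box scene lid px (scene_crop) [[553.0, 326.0], [517.0, 235.0], [475.0, 238.0], [457.0, 333.0]]
box scene lid px (scene_crop) [[458.0, 211.0], [530.0, 147.0], [496.0, 138.0], [383.0, 189.0]]
[[ 432.3 -252.2]
 [ 413.1 -295.8]
 [ 526.6 -349.9]
 [ 539.6 -302.8]
 [ 567.2 -356.5]
 [ 575.6 -336.1]] [ 399.91566779   77.36558901 1251.6405391 ]
```

```bash
cat > plan.py <<'E'
import sys
from h import *
# usage: plan.py x y z yawdeg nrows
x,y,z,yaw=map(float,sys.argv[1:5]); n=int(sys.argv[5]); a=np.radians(yaw)
T=np.c_[[np.cos(a),np.sin(a),0],[np.sin(a),-np.cos(a),0],[0,0,-1]]
o=env.get_obs(); M=quat(o["ee_rot"]).as_matrix()
rv=R.from_matrix(M.T@T).as_rotvec(); d=np.array([x,y,z])-o["tcp_pos"]
print("t",round(o["time_s"],2),"tcp",o["tcp_pos"].round(1),"yaw",np.degrees(np.arctan2(M[1,0],M[0,0])).round(2),"open",round(o["opening"],1),"F",o["ft_force"].round(1),"q7",o["joint_pos"][6].round(2))
print("delta",d.round(1),"turn",rv.round(3),"per row",(rv/n).round(3))
for i in range(n):
    Mi=M@R.from_rotvec(rv*i/n).as_matrix(); print((Mi.T@d/n/1000).round(4).tolist())
E
python3 plan.py 476 -47 200 -117 20
python3 - <<'E'
from h import *
C=cam("top")
print("shaker base",ray(C,[[225+445/3.4,120+112/3.4]],0),"shaker top",ray(C,[[225+456/3.4,120+73/3.4]],108),"case",ray(C,[[476,219],[550,217]],0))
E
```

```text
t 0.5 tcp [ 277.4 -560.1  231.3] yaw -63.66 open 85.5 F [-0.3  0.1  0.1] q7 -0.22
delta [198.6 513.1 -31.3] turn [0.    0.    0.931] per row [0.    0.    0.047]
[-0.0186, -0.0203, 0.0016]
[-0.0195, -0.0194, 0.0016]
[-0.0204, -0.0185, 0.0016]
[-0.0212, -0.0175, 0.0016]
[-0.022, -0.0165, 0.0016]
[-0.0228, -0.0155, 0.0016]
[-0.0235, -0.0144, 0.0016]
[-0.0241, -0.0133, 0.0016]
[-0.0247, -0.0121, 0.0016]
[-0.0252, -0.011, 0.0016]
[-0.0257, -0.0098, 0.0016]
[-0.0261, -0.0086, 0.0016]
[-0.0265, -0.0074, 0.0016]
[-0.0268, -0.0061, 0.0016]
[-0.0271, -0.0049, 0.0016]
[-0.0273, -0.0036, 0.0016]
[-0.0274, -0.0023, 0.0016]
[-0.0275, -0.001, 0.0016]
[-0.0275, 0.0002, 0.0016]
[-0.0275, 0.0015, 0.0016]
shaker base [[777.27008786 -84.22690588   0.        ]] shaker top [[782.95834788 -82.44826626 108.        ]] case [[ 532.94013198 -487.29104531    0.        ]
 [ 533.51213339 -744.50083079    0.        ]]
```

```bash
python3 -m handwheel '{"turn":[[0,0,0.047],[0,0,0.047],[0,0,0.047],[0,0,0.047],[0,0,0.047],[0,0,0.047],[0,0,0.047],[0,0,0.047],[0,0,0.047],[0,0,0.047]],"offset":[[-0.0186,-0.0203,0.0016],[-0.0195,-0.0194,0.0016],[-0.0204,-0.0185,0.0016],[-0.0212,-0.0175,0.0016],[-0.022,-0.0165,0.0016],[-0.0228,-0.0155,0.0016],[-0.0235,-0.0144,0.0016],[-0.0241,-0.0133,0.0016],[-0.0247,-0.0121,0.0016],[-0.0252,-0.011,0.0016]],"jaw":[60,60,60,60,60,60,60,60,60,60]}'; python3 plan.py 476 -47 200 -117 10
```

```text
time_s: 1.38
tcp_pos: [381.0, -304.3, 214.1]
ee_rot: [-0.002, -0.69, 0.724, -0.005]
ft_force: [0.8, -0.9, 0.6]
opening: 51.3
t 1.38 tcp [ 381.  -304.3  214.1] yaw -92.8 open 51.3 F [ 0.8 -0.9  0.6] q7 -1.06
delta [ 95.  257.3 -14.1] turn [-0.005 -0.009  0.422] per row [-0.001 -0.001  0.042]
[-0.0262, -0.0082, 0.0012]
[-0.0265, -0.0071, 0.0012]
[-0.0268, -0.006, 0.0012]
[-0.027, -0.0049, 0.0012]
[-0.0272, -0.0037, 0.0013]
[-0.0273, -0.0026, 0.0013]
[-0.0274, -0.0014, 0.0013]
[-0.0274, -0.0003, 0.0013]
[-0.0274, 0.0009, 0.0014]
[-0.0273, 0.0021, 0.0014]
```

```bash
python3 -m handwheel '{"turn":[[0,0,0.042],[0,0,0.042],[0,0,0.042],[0,0,0.042],[0,0,0.042],[0,0,0.042],[0,0,0.042],[0,0,0.042],[0,0,0.042],[0,0,0.042]],"offset":[[-0.026,-0.008,0.0012],[-0.0265,-0.007,0.0012],[-0.027,-0.006,0.0012],[-0.027,-0.005,0.0012],[-0.027,-0.004,0.0012],[-0.027,-0.0026,0.0012],[-0.027,-0.0014,0.0013],[-0.027,0,0.0013],[-0.027,0.001,0.0013],[-0.027,0.002,0.0013]],"jaw":[60,60,60,60,60,60,60,60,60,60]}'; python3 plan.py 476 -47 200 -117 1
python3 - <<'E'
from h import *
C=cam("wrist"); crop(C,0,0,640,400,1.25,"w1.png")
a=np.radians(-27);Rm=np.array([[np.cos(a),-np.sin(a)],[np.sin(a),np.cos(a)]])
BOX=np.array([[-62,-29],[78,-29],[78,7],[-62,47]],float)
print(proj(C,np.c_[BOX@Rm.T+[476,-47],np.full(4,50)]).round())
E
```

```text
time_s: 2.22
tcp_pos: [483.9, -36.0, 201.2]
ee_rot: [0.002, -0.515, 0.857, -0.007]
ft_force: [1.0, -0.0, 0.1]
opening: 51.2
t 2.22 tcp [483.9 -36.  201.2] yaw -118.03 open 51.2 F [ 1.  -0.   0.1] q7 -1.9
delta [ -7.9 -11.   -1.2] turn [-0.014 -0.005 -0.018] per row [-0.014 -0.005 -0.018]
[0.0135, 0.0018, 0.0012]
[[366. 248.]
 [369.  97.]
 [327.  98.]
 [288. 249.]]
```

View pics/w1.png

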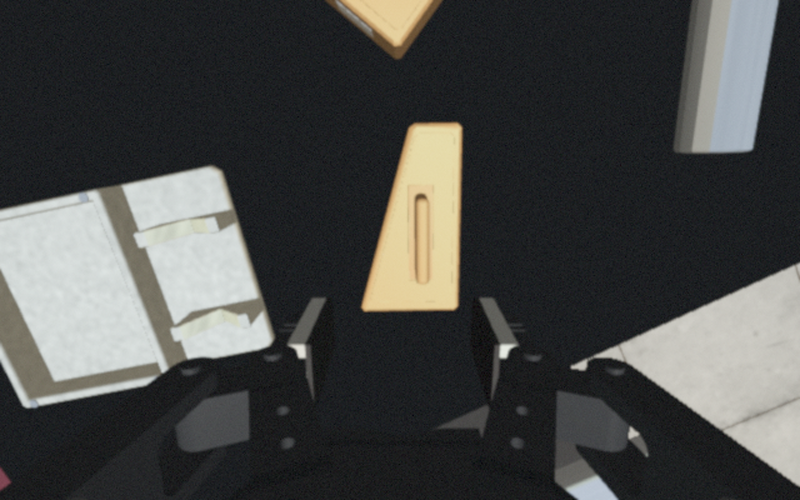

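```bash
python3 -m handwheel '{"turn":[[-0.007,-0.002,-0.009],[-0.007,-0.002,-0.009],[0,0,0],[0,0,0],[0,0,0],[0,0,0],[0,0,0],[0,0,0],[0,0,0],[0,0,0]],"offset":[[0.0065,0.001,0.006],[0.0065,0.001,0.006],[0,0,0.006],[0,0,0.006],[0,0,0.006],[0,0,0.006],[0,0,0],[0,0,0],[0,0,0],[0,0,0]],"jaw":[60,60,60,60,60,60,60,60,60,60]}'; python3 plan.py 476 -47 120 -117 1
cat > wbox.py <<'E'
from m import *
import sys
def wbox(name,zl=50,roi=None,pink=False):
    C=cam("wrist");f=C[0];S=3
    g=cv2.resize(f,None,fx=S,fy=S,interpolation=cv2.INTER_CUBIC);hsv=cv2.cvtColor(g,cv2.COLOR_RGB2HSV)
    m=cv2.inRange(hsv,(8,50,190),(32,255,255));
    if roi: x0,y0,x1,y1=[v*S for v in roi]; k=np.zeros_like(m);k[y0:y1,x0:x1]=m[y0:y1,x0:x1];m=k
    m=cv2.morphologyEx(m,cv2.MORPH_CLOSE,np.ones((25,25)))
    crop(C,0,0,640,400,1.25,name)
    for c,p in quadfit(m):
        if len(c)<400 or len(p)!=4: print("skip",len(c),len(p)); continue
        q=refine(c,p);q=(q+.5)/S-.5;W=ray(C,q,zl)[:,:2]
        b=min((rigid(BOX,np.roll(W[::d],k,0)) for k in range(4) for d in(1,-1)),key=lambda r:r[3])
        print("box px",q.round(1).tolist(),"tab",b[1].round(1),"yaw",b[2].round(2),"err",b[3].round(1))
    return C
if __name__=="__main__": wbox(sys.argv[1],float(sys.argv[2]),[int(v) for v in sys.argv[3:7]] or None)
E
python3 wbox.py w2.png 50
```

```text
time_s: 3.1
tcp_pos: [477.7, -42.4, 160.7]
ee_rot: [0.001, -0.526, 0.851, 0.002]
ft_force: [-0.1, 0.0, 0.0]
opening: 51.4
t 3.1 tcp [477.7 -42.4 160.7] yaw -116.57 open 51.4 F [-0.1  0.   0. ] q7 -1.84
delta [ -1.7  -4.6 -40.7] turn [0.002 0.004 0.008] per row [0.002 0.004 0.008]
[0.0051, -0.0006, 0.0407]Traceback (most recent call last):
  File "wbox.py", line 16, in <module>
    if __name__=="__main__": wbox(sys.argv[1],float(sys.argv[2]),[int(v) for v in sys.argv[3:7]] or None)
                             ~~~~^^^^^^^^^^^^^^^^^^^^^^^^^^^^^^^^^^^^^^^^^^^^^^^^^^^^^^^^^^^^^^^^^^^^^^^^
  File "wbox.py", line 12, in wbox
    q=refine(c,p);q=(q+.5)/S-.5;W=ray(C,q,zl)[:,:2]
  File "m.py", line 23, in refine
    vx,vy,x,y=cv2.fitLine(c[k].astype(np.float32),cv2.DIST_HUBER,0,.01,.01).ravel();L.append(np.cross([x,y,1],[x+vx,y+vy,1]))
              ~~~~~~~~~~~^^^^^^^^^^^^^^^^^^^^^^^^^^^^^^^^^^^^^^^^^^^^^^^^^^
cv2.error: OpenCV(4.12.0) /io/opencv/modules/imgproc/src/linefit.cpp:50: error: (-215:Assertion failed) count > 0 in function 'fitLine2D_wods'
```

View pics/w2.png

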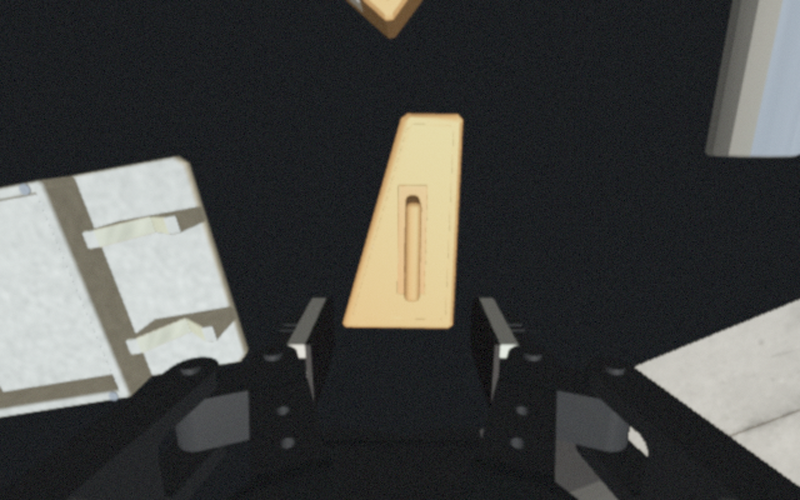

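```bash
python3 wbox.py w3.png 50 250 60 420 275
python3 - <<'E'
from h import *
C=cam("wrist")
# tab top (z=80) ends in w2.png: (413,197) to (413,300)
print("tab top line",ray(C,np.array([[413,196],[412.5,300]])/1.25,80).round(1))
# tray base outer corners z=10 : (186,157) , (243,357)
print("tray -y corners",ray(C,np.array([[187,156],[244,360]])/1.25,10).round(1))
a=np.radians(-15.9);Rm=np.array([[np.cos(a),-np.sin(a)],[np.sin(a),np.cos(a)]])
print("pred",(np.array([[83,-108],[-83,-108]])@Rm.T+[545.4,201]).round(1))
E
```

```text
box px [[367.1, 92.0], [361.1, 260.7], [274.2, 260.7], [322.3, 92.0]] tab [476.2 -47. ] yaw -26.91 err 2.2
tab top line [[505.6 -62.   80. ]
 [450.6 -34.6  80. ]]
tray -y corners [[591.6  71.   10. ]
 [436.8 122.5  10. ]]
pred [[595.6  74.4]
 [436.  119.9]]
```

```bash
python3 -m handwheel '{"turn":[[0,0,0.006],[0,0,0],[0,0,0],[0,0,0],[0,0,0],[0,0,0],[0,0,0],[0,0,0],[0,0,0],[0,0,0]],"offset":[[0.0025,0,0.015],[0.0025,0,0.015],[0,0,0.015],[0,0,0.015],[0,0,0.015],[0,0,0.014],[0,0,0.008],[0,0,0],[0,0,0],[0,0,0]],"jaw":[60,60,60,60,60,60,60,60,60,60]}'; python3 plan.py 476.5 -47.3 56 -116.9 1
```

```text
time_s: 4.08
tcp_pos: [481.0, -45.1, 63.1]
ee_rot: [0.006, -0.524, 0.851, -0.001]
ft_force: [0.2, -0.4, 0.4]
opening: 51.2
t 4.08 tcp [481.  -45.1  63.1] yaw -116.74 open 51.2 F [ 0.2 -0.4  0.4] q7 -1.81
delta [-4.5 -2.2 -7.1] turn [-0.008  0.009  0.003] per row [-0.008  0.009  0.003]
[0.0041, 0.0031, 0.0071]
```

```bash
python3 -m handwheel '{"turn":[[-0.004,0.004,0],[-0.004,0.004,0],[0,0,0],[0,0,0],[0,0,0],[0,0,0],[0,0,0],[0,0,0],[0,0,0],[0,0,0]],"offset":[[0.002,0.0015,0.0035],[0.002,0.0015,0.0035],[0,0,0],[0,0,0],[0,0,0],[0,0,0],[0,0,0],[0,0,0],[0,0,0],[0,0,0]],"jaw":[60,60,60,60,0,0,0,0,0,0]}'; python3 plan.py 476.5 -47.3 56 -116.9 1
```

```text
time_s: 4.92
tcp_pos: [478.0, -47.7, 58.1]
ee_rot: [0.002, -0.524, 0.851, -0.001]
ft_force: [0.4, -0.2, -0.9]
opening: 8.0
t 4.92 tcp [478.  -47.7  58.1] yaw -116.73 open 8.0 F [ 0.4 -0.2 -0.9] q7 -1.81
delta [-1.5  0.4 -2.1] turn [-0.004  0.002  0.003] per row [-0.004  0.002  0.003]
[0.0003, 0.0015, 0.0021]
```

```bash
python3 -m handwheel '{"turn":[[0,0,0],[0,0,0],[0,0,0],[0,0,0],[0,0,0],[0,0,0],[0,0,0],[0,0,0],[0,0,0],[0,0,0]],"offset":[[0,0,-0.004],[0,0,-0.008],[0,0,-0.012],[0,0,-0.016],[0,0,-0.016],[0,0,-0.016],[0,0,-0.016],[0,0,-0.012],[0,0,-0.008],[0,0,-0.002]],"jaw":[0,0,0,0,0,0,0,0,0,0]}'; python3 plan.py 520 120 170 -111 10
```

```text
time_s: 5.75
tcp_pos: [475.1, -47.4, 176.6]
ee_rot: [0.001, -0.524, 0.852, 0.0]
ft_force: [0.5, 0.1, -0.5]
opening: 7.5
t 5.75 tcp [475.1 -47.4 176.6] yaw -116.75 open 7.5 F [ 0.5  0.1 -0.5] q7 -1.84
delta [ 44.9 167.4  -6.6] turn [-0.001  0.002 -0.1  ] per row [-0.    0.   -0.01]
[-0.017, 0.0035, 0.0007]
[-0.017, 0.0034, 0.0007]
[-0.017, 0.0032, 0.0007]
[-0.0171, 0.003, 0.0007]
[-0.0171, 0.0028, 0.0007]
[-0.0171, 0.0027, 0.0007]
[-0.0172, 0.0025, 0.0007]
[-0.0172, 0.0023, 0.0007]
[-0.0172, 0.0021, 0.0007]
[-0.0172, 0.002, 0.0007]
```

```bash
python3 -m handwheel '{"turn":[[0,0,-0.012],[0,0,-0.012],[0,0,-0.012],[0,0,-0.012],[0,0,-0.012],[0,0,-0.012],[0,0,-0.012],[0,0,-0.012],[0,0,-0.004],[0,0,0]],"offset":[[-0.01,0.002,0],[-0.02,0.004,0],[-0.02,0.004,0],[-0.022,0.003,0],[-0.022,0.003,0],[-0.022,0.003,0],[-0.022,0.003,0],[-0.018,0.002,0],[-0.01,0.001,0],[-0.003,0,0]],"jaw":[0,0,0,0,0,0,0,0,0,0]}'; python3 plan.py 540.8 213.7 130 -105.9 10
python3 - <<'E'
from h import *
C=cam("wrist"); crop(C,0,0,640,400,1.25,"w4.png")
E
```

```text
time_s: 6.58
tcp_pos: [518.1, 130.7, 171.2]
ee_rot: [-0.003, -0.57, 0.822, 0.003]
ft_force: [-0.6, 0.2, -1.4]
opening: 7.5
t 6.58 tcp [518.1 130.7 171.2] yaw -110.49 open 7.5 F [-0.6  0.2 -1.4] q7 -2.05
delta [ 22.7  83.  -41.2] turn [ 0.009 -0.001 -0.08 ] per row [ 0.001 -0.    -0.008]
[-0.0086, 0.0007, 0.0041]
[-0.0086, 0.0007, 0.0041]
[-0.0086, 0.0006, 0.0041]
[-0.0086, 0.0005, 0.0041]
[-0.0086, 0.0005, 0.0041]
[-0.0086, 0.0004, 0.0041]
[-0.0086, 0.0003, 0.0041]
[-0.0086, 0.0003, 0.0041]
[-0.0086, 0.0002, 0.0041]
[-0.0086, 0.0002, 0.0041]
```

View pics/w4.png

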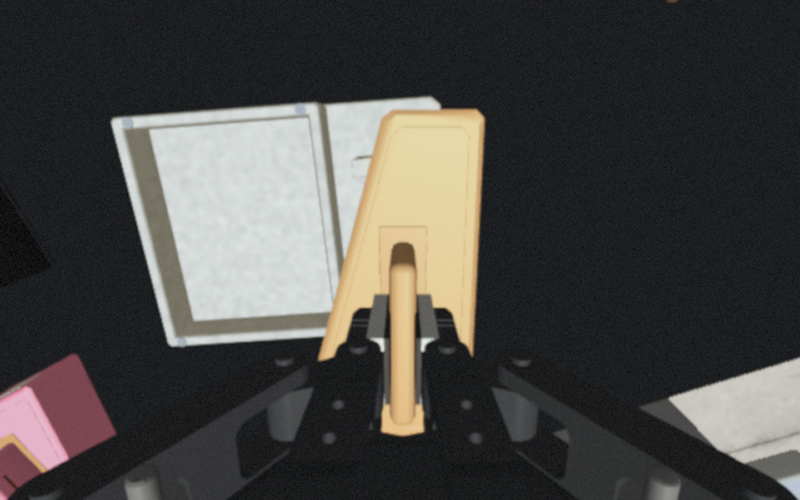

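```bash
cat > tray.py <<'E'
from m import *
RT=np.array([[83,108],[83,-28],[-83,108],[-83,-28]],float)
def tray(C,pts,idx,sc=1.25):
    W=ray(C,(np.array(pts,float)+.5)/sc-.5,38)[:,:2]; r=rigid(RT[idx],W)
    print("tray",r[1].round(1),"yaw",r[2].round(2),"err",r[3].round(1)); return r
E
python3 - <<'E'
from tray import *
C=cam("wrist"); o=st()
tray(C,[[112,120],[325,103],[169,346]],[0,1,2])
crop(C,80,60,400,290,2.5,"w5.png")
# held box narrow end top corners lid z=tcp-8
z=o["tcp_pos"][2]-8
print(ray(C,np.array([[381,111],[484,111]])/1.25,z).round(1))
E
```

```text
t 6.68 tcp [517.8 128.7 171.4] open 7.7 F [-0.2  0.2 -1.6] M [-0.05 -0.04  0.03]
Rot
 [[-0.352 -0.936 -0.01 ]
 [-0.936  0.352  0.001]
 [ 0.003  0.009 -1.   ]]
tray [543.1 199.1] yaw -16.96 err 1.5
[[590.7 111.8 163.4]
 [578.1  78.3 163.4]]
```

View pics/w5.png

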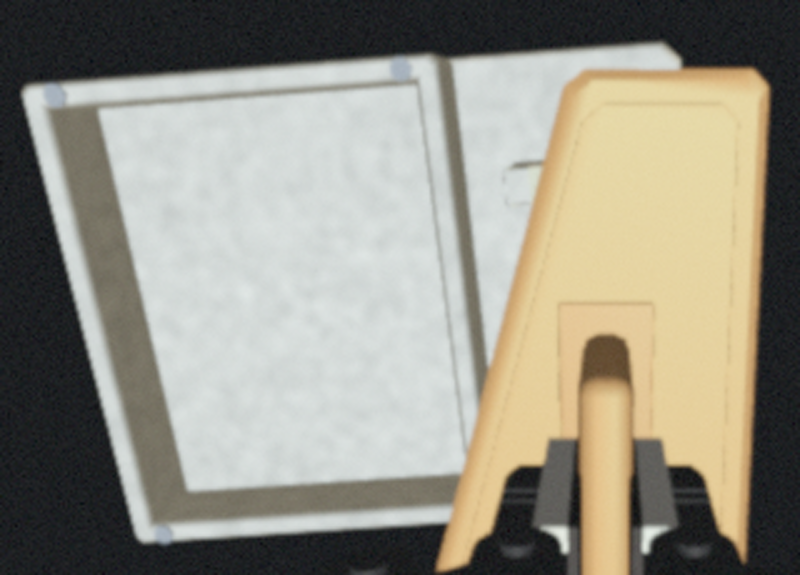

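```bash
python3 - <<'E'
from m import *
C=cam("wrist")
p=np.array([[22,88],[441,55],[138,543],[47,107],[418,82],[150,521]],float)
A=np.array([[83,108],[83,-28],[-83,108],[75,100],[75,-20],[-75,100]],float)
W=ray(C,(p+.5)/2.5-.5+[80,60],38)[:,:2]
r=rigid(A,W);print(r[1:]);print((A@r[0].T+r[1]-W).round(1))
p=np.array([[99,110],[418,84],[187,492],[466,473]],float) # floor edges
E
```

```text
(array([544.61550501, 198.12334465]), np.float64(-16.81395099139796), np.float64(1.6665737506770029))
[[ 1.7  0.3]
 [ 0.5 -0.3]
 [-0.3  1.2]
 [-0.4 -0.7]
 [ 0.1 -0.5]
 [-1.5 -0. ]]
```

```bash
python3 plan.py 542 211.6 118 -106.4 10;  python3 -m handwheel '{"turn":[[0.003,0,-0.01],[0.003,0,-0.01],[0.003,0,-0.01],[0,0,-0.01],[0,0,-0.01],[0,0,-0.01],[0,0,-0.01],[0,0,0],[0,0,0],[0,0,0]],"offset":[[-0.006,0.0005,0],[-0.012,0.0007,0],[-0.015,0.0007,0.005],[-0.015,0.0006,0.008],[-0.015,0.0005,0.01],[-0.012,0.0005,0.012],[-0.007,0.0003,0.01],[-0.001,0.0003,0.006],[0,0,0.002],[0,0,0]],"jaw":[0,0,0,0,0,0,0,0,0,0]}'; python3 plan.py 542 211.6 118 -106.4 1
python3 - <<'E'
from h import *
C=cam("wrist"); crop(C,0,0,640,400,1.25,"w6.png")
E
```

```text
t 6.73 tcp [517.8 127.  171.7] yaw -110.74 open 7.6 F [ 0.1 -0.8  0.4] q7 -2.05
delta [ 24.2  84.6 -53.7] turn [ 0.009 -0.003 -0.076] per row [ 0.001 -0.    -0.008]
[-0.0088, 0.0007, 0.0053]
[-0.0088, 0.0006, 0.0053]
[-0.0088, 0.0006, 0.0053]
[-0.0088, 0.0005, 0.0053]
[-0.0088, 0.0004, 0.0054]
[-0.0088, 0.0004, 0.0054]
[-0.0088, 0.0003, 0.0054]
[-0.0088, 0.0003, 0.0054]
[-0.0088, 0.0002, 0.0054]
[-0.0088, 0.0001, 0.0054]
time_s: 7.57
tcp_pos: [542.5, 212.7, 110.9]
ee_rot: [-0.002, -0.598, 0.802, -0.001]
ft_force: [0.0, 0.0, -1.6]
opening: 7.5
t 7.57 tcp [542.5 212.7 110.9] yaw -106.57 open 7.5 F [ 0.   0.  -1.6] q7 -2.11
delta [-0.5 -1.1  7.1] turn [ 0.001 -0.005 -0.003] per row [ 0.001 -0.005 -0.003]
[0.0012, 0.0002, -0.0071]
```

View pics/w6.png

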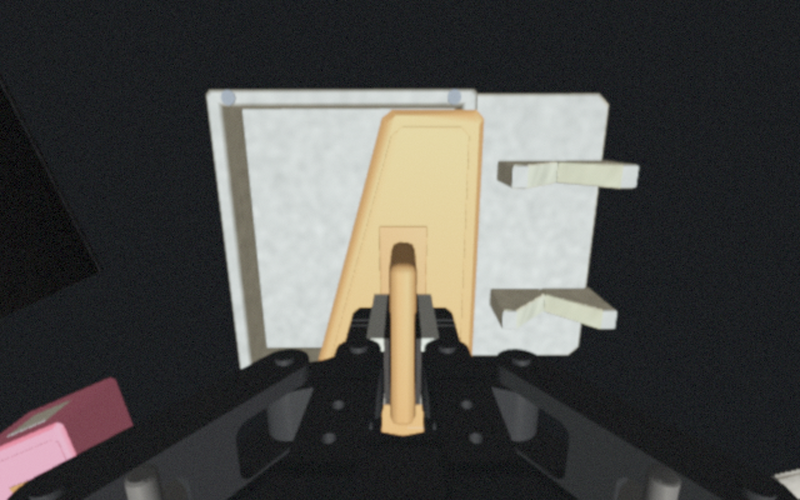

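```bash
python3 - <<'E'
from h import *
C=cam("wrist"); crop(C,150,60,500,180,2.25,"w7.png"); crop(C,170,60,300,310,2.4,"w7b.png")
E
```

```text
(no output)
```

View pics/w7.png

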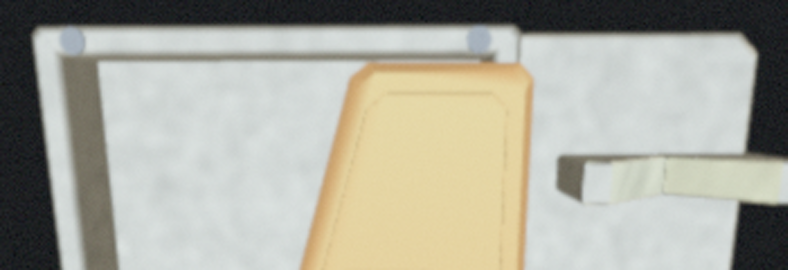

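View pics/w7b.png

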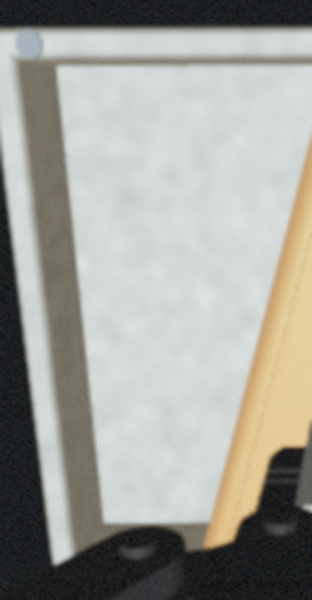

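```bash
python3 - <<'E'
from m import *
C=cam("wrist"); o=env.get_obs();print(o["tcp_pos"].round(1))
w7=lambda p:(np.array(p,float)+.5)/2.25-.5+[150,60]
w7b=lambda p:(np.array(p,float)+.5)/2.4-.5+[170,60]
L=[(w7([33,27]),38,[83,108]),(w7([520,28]),38,[83,-28]),(w7([62,57]),38,[75,100]),(w7b([103,522]),10,[-75,100]),(w7b([51,568]),38,[-83,108])]
W=np.array([ray(C,p,z)[0,:2] for p,z,_ in L]);A=np.array([a for *_,a in L],float)
r=rigid(A,W);print(r[1:]);print((A@r[0].T+r[1]-W).round(1))
E
python3 plan.py 542 211.6 118 -106.4 1
```

```text
[543.3 211.8 112.2]
(array([546.02016328, 200.89754689]), np.float64(-17.01548931706473), np.float64(5.937538064423677))
[[ 2.1 -0. ]
 [ 0.9 -1.9]
 [ 1.6 -0.9]
 [ 1.4 -0.1]
 [-5.9  2.9]]
t 7.72 tcp [543.3 211.8 112.2] yaw -106.66 open 7.6 F [ 0.2 -0.9 -1.5] q7 -2.11
delta [-1.3 -0.2  5.8] turn [-0.001 -0.005 -0.005] per row [-0.001 -0.005 -0.005]
[0.0006, 0.0012, -0.0058]
```

```bash
python3 - <<'E'
from m import *
C=cam("wrist"); o=env.get_obs()
w7=lambda p:(np.array(p,float)+.5)/2.25-.5+[150,60]
w7b=lambda p:(np.array(p,float)+.5)/2.4-.5+[170,60]
L=[(w7([33,27]),38,[83,108]),(w7([520,28]),38,[83,-28]),(w7([62,57]),38,[75,100]),(w7b([103,522]),10,[-75,100])]
W=np.array([ray(C,p,z)[0,:2] for p,z,_ in L]);A=np.array([a for *_,a in L],float)
r=rigid(A,W);print(r[1:]);print((A@r[0].T+r[1]-W).round(1))
# box nose corners of body (outer) at lid height, expressed in tray frame
q=w7([[351,68],[533,70]]); N=ray(C,q,o["tcp_pos"][2]-8)[:,:2]; print("nose corners in bay",((N-r[1])@r[0]-[0,40]).round(1))
E
```

```text
(array([545.29631549, 201.32566649]), np.float64(-16.812500598158373), np.float64(0.9057642884897348))
[[ 0.4  0.8]
 [-0.2 -0.9]
 [-0.1 -0. ]
 [-0.2  0.1]]
nose corners in bay [[ 69.4 -23.1]
 [ 69.1 -58.4]]
```

```bash
python3 -m handwheel '{"turn":[[0,-0.003,0.003],[0,0,0],[0,0,0],[0,0,0],[0,0,0],[0,0,0],[0,0,0],[0,0,0],[0,0,0],[0,0,0]],"offset":[[-0.0008,-0.0002,0.001],[-0.0008,-0.0002,0.002],[0,0,0.003],[0,0,0.003],[0,0,0.002],[0,0,0.001],[0,0,0],[0,0,0],[0,0,0],[0,0,0]],"jaw":[0,0,0,0,0,0,0,0,0,0]}'; python3 plan.py 544 213.3 100 -106.8 1
python3 - <<'E'
from h import *
C=cam("wrist"); crop(C,150,60,500,320,2.25,"w8.png")
E
```

```text
time_s: 8.6
tcp_pos: [545.9, 211.3, 101.3]
ee_rot: [0.001, -0.594, 0.804, -0.002]
ft_force: [-0.5, 0.2, -1.7]
opening: 7.7
t 8.6 tcp [545.9 211.3 101.3] yaw -107.07 open 7.7 F [-0.5  0.2 -1.7] q7 -2.11
delta [-1.9  2.  -1.3] turn [-0.004  0.    -0.005] per row [-0.004  0.    -0.005]
[-0.0014, 0.0024, 0.0013]
```

View pics/w8.png

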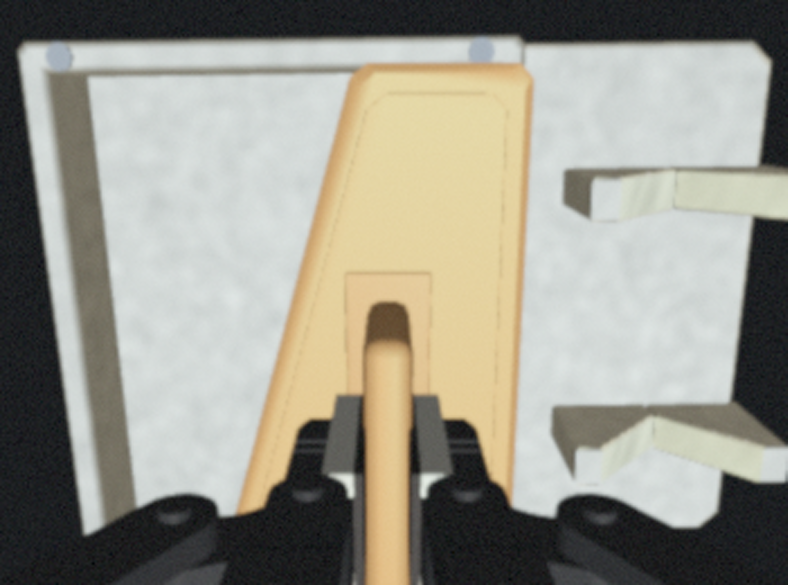

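```bash
cat > bay.py <<'E'
from m import *
def bay(C,pts,sc,off,nose,h=8):
    """pts: list of (px,z,tray xy)"""
    o=env.get_obs(); f=lambda p:(np.array(p,float)+.5)/sc-.5+np.array(off)
    W=np.array([ray(C,f(p),z)[0,:2] for p,z,_ in pts]);A=np.array([a for *_,a in pts],float)
    r=rigid(A,W);print("tray",r[1].round(1),r[2].round(2),r[3].round(1))
    N=ray(C,f(nose),o["tcp_pos"][2]-h)[:,:2]; print("nose corners in bay",((N-r[1])@r[0]-[0,40]).round(1).tolist(),"tcp in bay",((o["tcp_pos"][:2]-r[1])@r[0]-[0,40]).round(1))
E
python3 - <<'E'
from bay import *
C=cam("wrist")
bay(C,[([20,45],38,[83,108]),([522,38],38,[83,-28]),([50,73],38,[75,100]),([340,68],38,[75,20])][:3],2.25,[150,60],[[351,68],[533,68]])
E
python3 plan.py 544 213.3 100 -106.8 1
```

```text
tray [544.2 201.3] -16.52 2.0
nose corners in bay [[73.2, -23.3], [72.9, -58.7]] tcp in bay [ -1.2 -30. ]
t 8.7 tcp [545.9 211.3 101.3] yaw -107.07 open 7.6 F [ 0.5 -0.  -1.8] q7 -2.11
delta [-1.9  2.  -1.3] turn [-0.004  0.    -0.005] per row [-0.004  0.    -0.005]
[-0.0014, 0.0024, 0.0013]
```

```bash
python3 -m handwheel '{"turn":[[-0.002,0,-0.003],[-0.002,0,-0.003],[0,0,0],[0,0,0],[0,0,0],[0,0,0],[0,0,0],[0,0,0],[0,0,0],[0,0,0]],"offset":[[-0.0008,0.0013,0],[-0.0008,0.0013,0],[0,0.0005,0.003],[0,0.0005,0.004],[0,0.0005,0.004],[0,0.0004,0.003],[0,0,0.001],[0,0,0],[0,0,0],[0,0,0]],"jaw":[0,0,0,0,0,0,0,0,0,0]}'; python3 plan.py 544 213.4 68 -106.7 1
python3 - <<'E'
from h import *
C=cam("wrist"); crop(C,150,60,500,320,2.25,"w9.png")
E
```

```text
time_s: 9.53
tcp_pos: [541.3, 214.6, 84.3]
ee_rot: [-0.0, -0.597, 0.802, 0.0]
ft_force: [0.3, 0.4, -0.7]
opening: 7.5
t 9.53 tcp [541.3 214.6  84.3] yaw -106.67 open 7.5 F [ 0.3  0.4 -0.7] q7 -2.1
delta [  2.7  -1.2 -16.3] turn [0.001 0.    0.001] per row [0.001 0.    0.001]
[0.0004, -0.0029, 0.0163]
```

View pics/w9.png

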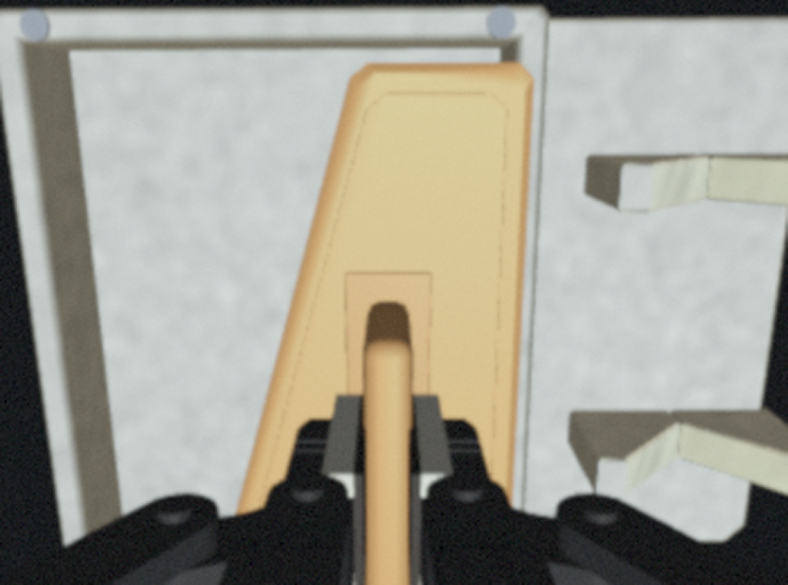

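```bash
python3 - <<'E'
from bay import *
C=cam("wrist")
bay(C,[([-7,12],38,[83,108]),([548,9],38,[83,-28]),([22,48],38,[75,100])],2.25,[150,60],[[351,68],[533,68]])
E
python3 plan.py 543.5 213.4 68 -106.7 1
```

```text
tray [543.8 201.3] -16.41 1.8
nose corners in bay [[68.2, -20.9], [68.0, -56.2]] tcp in bay [ -6.1 -27.9]
t 9.63 tcp [541.4 214.6  84.4] yaw -106.67 open 7.7 F [ 0.1 -0.2 -1.1] q7 -2.1
delta [  2.1  -1.2 -16.4] turn [0.001 0.    0.   ] per row [0.001 0.    0.   ]
[0.0005, -0.0024, 0.0164]
```

```bash
python3 -m handwheel '{"turn":[[0,0,0],[0,0,0],[0,0,0],[0,0,0],[0,0,0],[0,0,0],[0,0,0],[0,0,0],[0,0,0],[0,0,0]],"offset":[[0.0006,-0.001,0.001],[0.0006,-0.001,0.003],[0,0,0.004],[0,0,0.003],[0,0,0.002],[0,0,0.001],[0,0,0.001],[0,0,0.001],[0,0,0],[0,0,0]],"jaw":[0,0,0,0,0,0,0,0,0,0]}'; python3 plan.py 543.5 213.4 68 -106.7 1
```

```text
time_s: 10.47
tcp_pos: [543.8, 212.8, 68.9]
ee_rot: [0.001, -0.597, 0.802, 0.0]
ft_force: [-0.2, -0.1, -1.5]
opening: 8.2
t 10.47 tcp [543.8 212.8  68.9] yaw -106.68 open 8.2 F [-0.2 -0.1 -1.5] q7 -2.1
delta [-0.3  0.6 -0.9] turn [-0.001  0.002  0.   ] per row [-0.001  0.002  0.   ]
[-0.0005, 0.0005, 0.0009]
```

Nearly touching; ease down the last bit until the force shows contact.

```bash
python3 -m handwheel '{"turn":[[0,0,0],[0,0,0],[0,0,0],[0,0,0],[0,0,0],[0,0,0],[0,0,0],[0,0,0],[0,0,0],[0,0,0]],"offset":[[0,0,0.001],[0,0,0.001],[0,0,0.001],[0,0,0],[0,0,0],[0,0,0],[0,0,0],[0,0,0],[0,0,0],[0,0,0]],"jaw":[0,0,0,0,0,0,0,0,0,0]}'; python3 plan.py 543.5 213.4 68 -106.7 1;python3 - <<'E'
from h import *
C=cam("wrist"); crop(C,150,60,500,320,2.25,"w10.png")
E
```

```text
time_s: 11.3
tcp_pos: [543.9, 213.0, 68.3]
ee_rot: [0.002, -0.597, 0.802, 0.0]
ft_force: [-1.8, -0.0, 2.5]
opening: 7.7
t 11.3 tcp [543.9 213.   68.3] yaw -106.69 open 7.7 F [-1.8 -0.   2.5] q7 -2.1
delta [-0.4  0.4 -0.3] turn [-0.001  0.003  0.   ] per row [-0.001  0.003  0.   ]
[-0.0003, 0.0005, 0.0003]
```

View pics/w10.png

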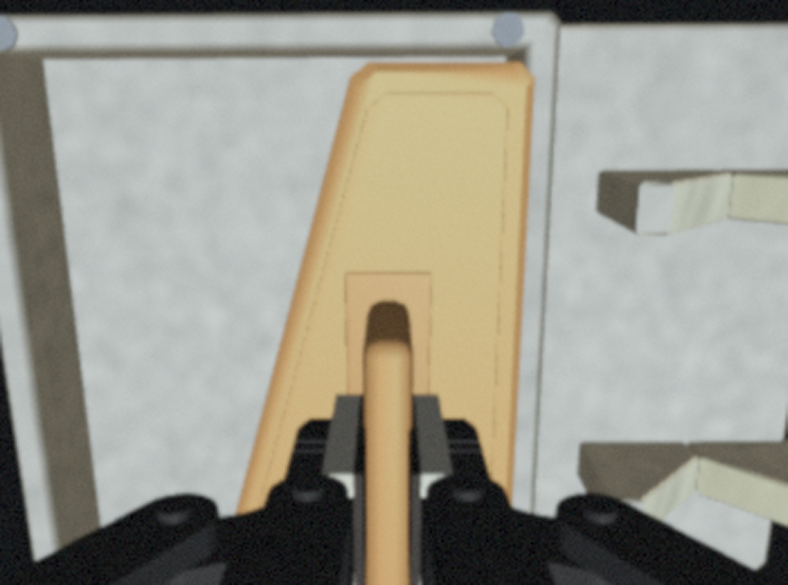

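```bash
python3 -m handwheel '{"turn":[[0,0,0],[0,0,0],[0,0,0],[0,0,0],[0,0,0],[0,0,0],[0,0,0],[0,0,0],[0,0,0],[0,0,0]],"offset":[[0,0,0],[0,0,0],[0,0,0],[0,0,-0.004],[0,0,-0.01],[0,0,-0.015],[0,0,-0.02],[0,0,-0.025],[0,0,-0.025],[0,0,-0.02]],"jaw":[45,45,45,45,45,45,45,45,45,45]}'; python3 plan.py 646 -136 190 24.3 20; python3 - <<'E'
from h import *
C=cam("wrist"); crop(C,0,0,640,400,1.25,"w11.png")
E
```

```text
time_s: 12.18
tcp_pos: [540.6, 211.6, 190.3]
ee_rot: [-0.003, -0.597, 0.802, 0.002]
ft_force: [0.8, 0.3, -0.1]
opening: 38.1
t 12.18 tcp [540.6 211.6 190.3] yaw -106.7 open 38.1 F [ 0.8  0.3 -0.1] q7 -2.13
delta [ 1.054e+02 -3.476e+02 -3.000e-01] turn [ 0.007  0.006 -2.286] per row [ 0.     0.    -0.114]
[0.0151, -0.01, 0.0]
[0.0162, -0.0082, 0.0]
[0.017, -0.0064, 0.0]
[0.0176, -0.0044, 0.0]
[0.018, -0.0023, 0.0]
[0.0182, -0.0003, 0.0]
[0.0181, 0.0018, 0.0]
[0.0177, 0.0039, 0.0]
[0.0172, 0.0059, 0.0]
[0.0164, 0.0078, 0.0001]
[0.0154, 0.0096, 0.0001]
[0.0142, 0.0113, 0.0001]
[0.0128, 0.0128, 0.0001]
[0.0113, 0.0142, 0.0]
[0.0096, 0.0154, 0.0]
[0.0078, 0.0164, 0.0]
[0.0058, 0.0172, 0.0]
[0.0038, 0.0177, 0.0]
[0.0018, 0.0181, 0.0]
[-0.0003, 0.0182, 0.0]
```

View pics/w11.png

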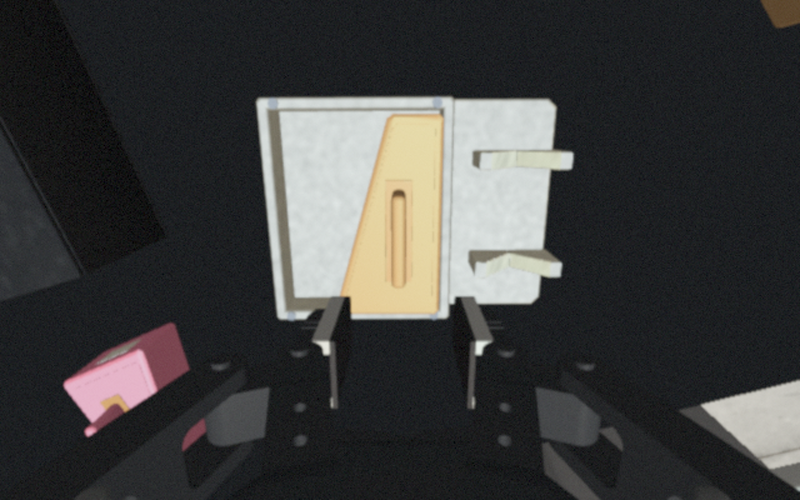

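```bash
python3 - <<'E'
from bay import *
C=cam("wrist"); g=lambda p:(np.array(p,float)+.5)/1.25-.5
W=ray(C,g([[257,98],[454,97],[280,321],[447,318]]),38)[:,:2]; A=np.array([[83,108],[83,-28],[-83,108],[-83,-28]],float)
r=rigid(A,W);print("tray",r[1:]);print((A@r[0].T+r[1]-W).round(1).tolist())
b=ray(C,g([[339,315],[439,314],[443,115],[388,115]]),60)[:,:2]
k=rigid(BOX,b);print(k[1:]); print("bay corners",((b-r[1])@r[0]-[0,40]).round(1).tolist(),"tab",((k[1]-r[1])@r[0]-[0,40]).round(1),"yaw rel",k[2]-r[2])
P=ray(C,g([[554,99],[537,303]]),10)[:,:2];print("base",((P-r[1])@r[0]).round(1).tolist())
E
```

```text
tray (array([547.69098293, 202.66571958]), np.float64(-16.241420379455928), np.float64(1.510840934297164))
[[-0.7, 0.6], [-0.2, 0.0], [1.5, 0.8], [-0.6, -1.4]]
(array([554.49230836, 218.3590303 ]), np.float64(-107.72481294585499), np.float64(72.97921664174805))
bay corners [[-69.1, 15.6], [-68.9, -58.0], [70.7, -58.5], [71.0, -23.1]] tab [  2.1 -23. ] yaw rel -91.48339256639906
base [[83.2, -106.6], [-82.8, -107.0]]
```

```bash
python3 -m handwheel '{"turn":[[0,0,-0.11],[0,0,-0.115],[0,0,-0.115],[0,0,-0.115],[0,0,-0.115],[0,0,-0.115],[0,0,-0.115],[0,0,-0.115],[0,0,-0.115],[0,0,-0.115]],"offset":[[0.015,-0.010,0],[0.016,-0.008,0],[0.017,-0.006,0],[0.0175,-0.0045,0],[0.018,-0.0025,0],[0.018,0,0],[0.018,0.002,0],[0.018,0.004,0],[0.017,0.006,0],[0.0165,0.008,0]],"jaw":[60,60,60,60,60,60,60,60,60,60]}'; python3 plan.py 646 -136 190 24.3 10
```

```text
time_s: 13.12
tcp_pos: [596.1, 40.0, 192.0]
ee_rot: [-0.001, 0.948, -0.32, -0.003]
ft_force: [-0.9, 0.2, -0.1]
opening: 51.2
t 13.12 tcp [596.1  40.  192. ] yaw -37.29 open 51.2 F [-0.9  0.2 -0.1] q7 -0.96
delta [  49.9 -176.    -2. ] turn [-0.004  0.006 -1.075] per row [-0.     0.001 -0.107]
[0.0146, 0.011, 0.0001]
[0.0134, 0.0125, 0.0001]
[0.012, 0.0138, 0.0001]
[0.0104, 0.015, 0.0001]
[0.0087, 0.0161, 0.0002]
[0.007, 0.0169, 0.0002]
[0.0051, 0.0176, 0.0002]
[0.0032, 0.018, 0.0002]
[0.0012, 0.0183, 0.0002]
[-0.0007, 0.0183, 0.0002]
```

```bash
python3 -m handwheel '{"turn":[[0,0,-0.108],[0,0,-0.108],[0,0,-0.108],[0,0,-0.108],[0,0,-0.108],[0,0,-0.108],[0,0,-0.108],[0,0,-0.108],[0,0,-0.108],[0,0,-0.1]],"offset":[[0.0145,0.011,0],[0.0135,0.0125,0],[0.012,0.014,0],[0.0105,0.015,0],[0.0087,0.016,0],[0.007,0.017,0],[0.005,0.0175,0],[0.003,0.018,0],[0.001,0.018,0],[-0.0007,0.018,0]],"jaw":[60,60,60,60,60,60,60,60,60,60]}'; python3 plan.py 646 -136 150 24.3 1
```

```text
time_s: 13.95
tcp_pos: [646.7, -146.2, 187.7]
ee_rot: [-0.002, 0.972, 0.236, -0.008]
ft_force: [1.1, -0.4, -1.2]
opening: 51.1
t 13.95 tcp [ 646.7 -146.2  187.7] yaw 27.25 open 51.1 F [ 1.1 -0.4 -1.2] q7 0.24
delta [ -0.7  10.2 -37.7] turn [-0.008  0.014  0.051] per row [-0.008  0.014  0.051]
[0.0046, -0.0091, 0.0377]
```

```bash
python3 -m handwheel '{"turn":[[-0.004,0.007,0.025],[-0.004,0.007,0.025],[0,0,0],[0,0,0],[0,0,0],[0,0,0],[0,0,0],[0,0,0],[0,0,0],[0,0,0]],"offset":[[0.0025,-0.0045,0.005],[0.002,-0.0045,0.008],[0,0,0.008],[0,0,0.008],[0,0,0.006],[0,0,0],[0,0,0],[0,0,0],[0,0,0],[0,0,0]],"jaw":[60,60,60,60,60,60,60,60,60,60]}'; python3 plan.py 646 -136 150 24.3 1; python3 - <<'E'
from h import *
C=cam("wrist"); crop(C,0,0,640,400,1.25,"w12.png")
E
```

```text
time_s: 14.78
tcp_pos: [644.9, -145.4, 147.6]
ee_rot: [0.002, 0.978, 0.209, -0.003]
ft_force: [0.0, -0.7, -0.1]
opening: 51.1
t 14.78 tcp [ 644.9 -145.4  147.6] yaw 24.12 open 51.1 F [ 0.  -0.7 -0.1] q7 0.16
delta [1.1 9.4 2.4] turn [ 0.003  0.006 -0.003] per row [ 0.003  0.006 -0.003]
[0.0048, -0.0081, -0.0024]
```

View pics/w12.png

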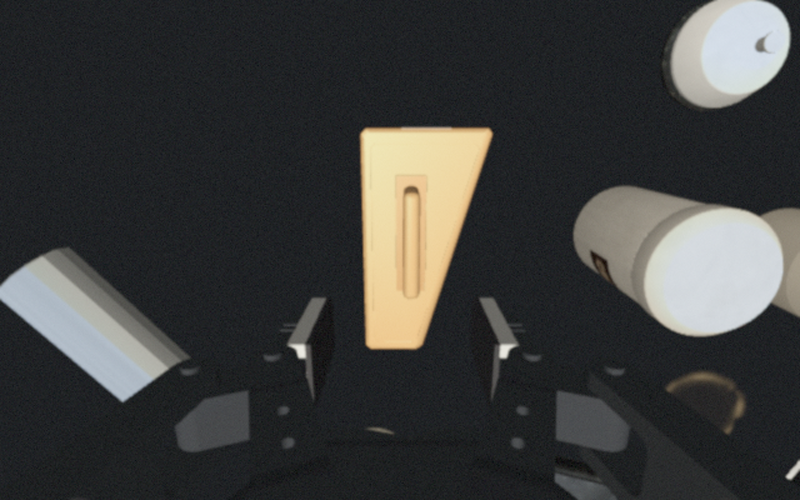

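```bash
python3 wbox.py w13.png 50 270 80 420 290; python3 - <<'E'
from h import *
C=cam("wrist")
print("tab top",ray(C,np.array([[411.5,187],[411.5,298]])/1.25,80).round(1))
E
```

```text
box px [[393.1, 103.3], [335.7, 276.8], [295.5, 277.9], [287.8, 103.3]] tab [ 645.7 -135.5] yaw -65.4 err 2.2
tab top [[ 632.6 -106.4   80. ]
 [ 657.9 -162.2   80. ]]
```

```bash
python3 -m handwheel '{"turn":[[0.003,0.006,-0.006],[0,0,0],[0,0,0],[0,0,0],[0,0,0],[0,0,0],[0,0,0],[0,0,0],[0,0,0],[0,0,0]],"offset":[[0.0025,-0.004,0.006],[0.0025,-0.004,0.012],[0,0,0.014],[0,0,0.014],[0,0,0.014],[0,0,0.012],[0,0,0.007],[0,0,0.002],[0,0,0],[0,0,0]],"jaw":[60,60,60,60,60,60,60,60,60,60]}'; python3 plan.py 645.7 -135.2 57 24.5 1
```

```text
time_s: 15.77
tcp_pos: [646.1, -131.3, 58.4]
ee_rot: [-0.002, 0.977, 0.214, 0.0]
ft_force: [0.1, -0.7, -0.2]
opening: 51.4
t 15.77 tcp [ 646.1 -131.3   58.4] yaw 24.66 open 51.4 F [ 0.1 -0.7 -0.2] q7 0.1
delta [-0.4 -3.9 -1.4] turn [-0.003 -0.001  0.003] per row [-0.003 -0.001  0.003]
[-0.002, 0.0034, 0.0013]
```

```bash
python3 -m handwheel '{"turn":[[0,0,0],[0,0,0],[0,0,0],[0,0,0],[0,0,0],[0,0,0],[0,0,0],[0,0,0],[0,0,0],[0,0,0]],"offset":[[-0.001,0.0017,0],[-0.001,0.0017,0],[0,0,0],[0,0,0],[0,0,0],[0,0,0],[0,0,0],[0,0,0],[0,0,0],[0,0,0]],"jaw":[60,60,60,60,0,0,0,0,0,0]}'; python3 plan.py 645.7 -135.2 57 24.5 1
python3 -m handwheel '{"turn":[[0,0,0],[0,0,0],[0,0,0],[0,0,0],[0,0,0],[0,0,0],[0,0,0],[0,0,0],[0,0,0],[0,0,0]],"offset":[[0,0,0],[0,0,-0.004],[0,0,-0.008],[0,0,-0.014],[0,0,-0.018],[0,0,-0.02],[0,0,-0.02],[0,0,-0.016],[0,0,-0.01],[0,0,-0.004]],"jaw":[0,0,0,0,0,0,0,0,0,0]}'; python3 plan.py 580 190 180 -106.4 20
python3 - <<'E'
from h import *
C=cam("wrist"); crop(C,0,0,640,400,1.25,"w14.png")
E
```

```text
time_s: 16.6
tcp_pos: [647.9, -136.4, 61.7]
ee_rot: [-0.001, 0.977, 0.213, 0.003]
ft_force: [-0.6, -0.5, -1.3]
opening: 7.7
t 16.6 tcp [ 647.9 -136.4   61.7] yaw 24.6 open 7.7 F [-0.6 -0.5 -1.3] q7 0.1
delta [-2.2  1.2 -4.7] turn [ 0.    -0.006  0.002] per row [ 0.    -0.006  0.002]
[-0.0015, -0.002, 0.0047]
time_s: 17.43
tcp_pos: [645.7, -135.9, 185.7]
ee_rot: [-0.001, 0.977, 0.214, 0.002]
ft_force: [-0.6, -0.2, -0.6]
opening: 7.5
t 17.43 tcp [ 645.7 -135.9  185.7] yaw 24.68 open 7.5 F [-0.6 -0.2 -0.6] q7 0.18
delta [-65.7 325.9  -5.7] turn [-0.006  0.     2.288] per row [-0.     0.     0.114]
[0.0038, -0.0162, 0.0003]
[0.0019, -0.0165, 0.0003]
[0.0, -0.0166, 0.0003]
[-0.0019, -0.0165, 0.0003]
[-0.0037, -0.0162, 0.0003]
[-0.0055, -0.0157, 0.0003]
[-0.0073, -0.0149, 0.0003]
[-0.009, -0.014, 0.0003]
[-0.0105, -0.0129, 0.0003]
[-0.0119, -0.0116, 0.0003]
[-0.0131, -0.0102, 0.0003]
[-0.0142, -0.0086, 0.0003]
[-0.0151, -0.0069, 0.0003]
[-0.0158, -0.0052, 0.0003]
[-0.0163, -0.0033, 0.0003]
[-0.0166, -0.0014, 0.0003]
[-0.0166, 0.0005, 0.0003]
[-0.0165, 0.0024, 0.0003]
[-0.0161, 0.0042, 0.0003]
[-0.0155, 0.006, 0.0003]
```

View pics/w14.png

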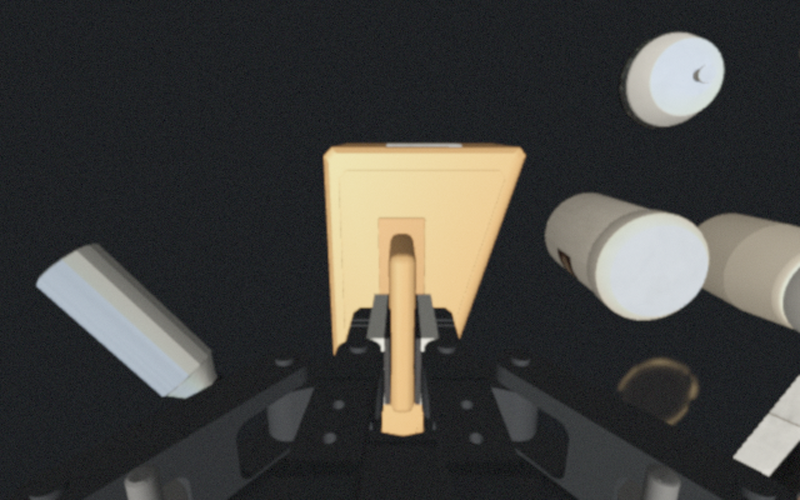

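```bash
python3 plan.py 572 262 185 -106.4 20 | tail -20; python3 -m handwheel '{"turn":[[0,0,0.06],[0,0,0.1],[0,0,0.114],[0,0,0.114],[0,0,0.114],[0,0,0.114],[0,0,0.114],[0,0,0.114],[0,0,0.114],[0,0,0.114]],"offset":[[0.004,-0.010,0],[0.003,-0.017,0],[0.001,-0.02,0],[-0.001,-0.02,0],[-0.003,-0.02,0],[-0.005,-0.02,0],[-0.007,-0.019,0],[-0.009,-0.018,0],[-0.011,-0.017,0],[-0.013,-0.015,0]],"jaw":[0,0,0,0,0,0,0,0,0,0]}'; python3 plan.py 572 262 185 -106.4 10
```

```text
[0.0049, -0.0196, 0.0001]
[0.0027, -0.0201, 0.0001]
[0.0004, -0.0202, 0.0001]
[-0.002, -0.0201, 0.0001]
[-0.0042, -0.0198, 0.0001]
[-0.0065, -0.0192, 0.0001]
[-0.0086, -0.0183, 0.0001]
[-0.0107, -0.0172, 0.0001]
[-0.0125, -0.0159, 0.0001]
[-0.0143, -0.0143, 0.0001]
[-0.0158, -0.0126, 0.0001]
[-0.0172, -0.0107, 0.0001]
[-0.0183, -0.0087, 0.0]
[-0.0191, -0.0066, 0.0]
[-0.0198, -0.0043, 0.0]
[-0.0201, -0.002, 0.0]
[-0.0202, 0.0003, 0.0]
[-0.0201, 0.0026, 0.0]
[-0.0196, 0.0048, 0.0001]
[-0.019, 0.0071, 0.0001]
time_s: 18.32
tcp_pos: [611.2, 48.5, 179.4]
ee_rot: [0.002, 0.938, -0.345, -0.004]
ft_force: [-0.1, 0.8, -1.6]
opening: 7.5
t 18.32 tcp [611.2  48.5 179.4] yaw -40.4 open 7.5 F [-0.1  0.8 -1.6] q7 -1.02
delta [-39.2 213.5   5.6] turn [0.009 0.    1.152] per row [0.001 0.    0.115]
[-0.0168, -0.0137, -0.0006]
[-0.0183, -0.0117, -0.0006]
[-0.0195, -0.0095, -0.0006]
[-0.0205, -0.0072, -0.0006]
[-0.0212, -0.0048, -0.0005]
[-0.0216, -0.0023, -0.0005]
[-0.0217, 0.0002, -0.0005]
[-0.0215, 0.0027, -0.0005]
[-0.0211, 0.0051, -0.0005]
[-0.0204, 0.0075, -0.0006]
```

```bash
python3 -m handwheel '{"turn":[[0,0,0.115],[0,0,0.115],[0,0,0.115],[0,0,0.115],[0,0,0.115],[0,0,0.115],[0,0,0.115],[0,0,0.115],[0,0,0.1],[0,0,0.06]],"offset":[[-0.017,-0.0135,-0.001],[-0.018,-0.0115,-0.001],[-0.0195,-0.0095,-0.001],[-0.0205,-0.007,-0.001],[-0.021,-0.005,-0.001],[-0.0215,-0.002,-0.001],[-0.0215,0,0],[-0.0215,0.0027,0],[-0.0175,0.004,0],[-0.010,0.003,0]],"jaw":[0,0,0,0,0,0,0,0,0,0]}'; python3 plan.py 572 262 150 -106.4 10
```

```text
time_s: 19.15
tcp_pos: [569.1, 260.6, 177.1]
ee_rot: [-0.012, -0.607, 0.795, 0.006]
ft_force: [0.5, 0.7, -1.8]
opening: 7.4
t 19.15 tcp [569.1 260.6 177.1] yaw -105.24 open 7.4 F [ 0.5  0.7 -1.8] q7 -2.17
delta [  2.9   1.4 -27.1] turn [ 0.024 -0.011  0.02 ] per row [ 0.002 -0.001  0.002]
[-0.0002, -0.0003, 0.0027]
[-0.0002, -0.0003, 0.0027]
[-0.0002, -0.0003, 0.0027]
[-0.0002, -0.0003, 0.0027]
[-0.0002, -0.0003, 0.0027]
[-0.0002, -0.0003, 0.0027]
[-0.0002, -0.0003, 0.0027]
[-0.0002, -0.0003, 0.0027]
[-0.0002, -0.0002, 0.0027]
[-0.0002, -0.0002, 0.0027]
```

```bash
python3 -m handwheel '{"turn":[[0.012,-0.005,0.01],[0.012,-0.005,0.01],[0,0,0],[0,0,0],[0,0,0],[0,0,0],[0,0,0],[0,0,0],[0,0,0],[0,0,0]],"offset":[[-0.0005,-0.001,0.002],[-0.0005,-0.001,0.005],[0,0,0.009],[0,0,0.009],[0,0,0.008],[0,0,0.005],[0,0,0.001],[0,0,0],[0,0,0],[0,0,0]],"jaw":[0,0,0,0,0,0,0,0,0,0]}'; python3 plan.py 572 262 130 -106.4 1;python3 - <<'E'
from h import *
C=cam("wrist"); crop(C,0,0,640,400,1.25,"w15.png")
E
```

```text
time_s: 19.98
tcp_pos: [568.0, 259.8, 129.8]
ee_rot: [-0.004, -0.601, 0.799, -0.0]
ft_force: [-0.1, -0.0, -1.2]
opening: 7.6
t 19.98 tcp [568.  259.8 129.8] yaw -106.06 open 7.6 F [-0.1 -0.  -1.2] q7 -2.18
delta [4.  2.2 0.2] turn [ 0.005 -0.006  0.006] per row [ 0.005 -0.006  0.006]
[-0.0033, -0.0033, -0.0002]
```

View pics/w15.png

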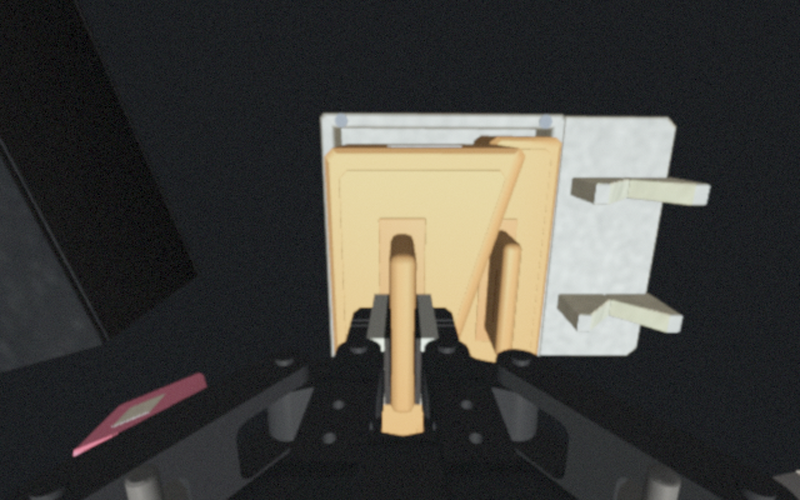

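```bash
cat > bay2.py <<'E'
from bay import *
def bay2(C,tl,tr,il,b,sc,off,h=10):
    bay(C,[(tl,38,[83,108]),(tr,38,[83,-28]),(il,38,[75,100])],sc,off,b,h)
E
python3 - <<'E'
from h import *
C=cam("wrist"); crop(C,240,80,590,300,2.25,"w16.png")
E
```

```text
(no output)
```

View pics/w16.png

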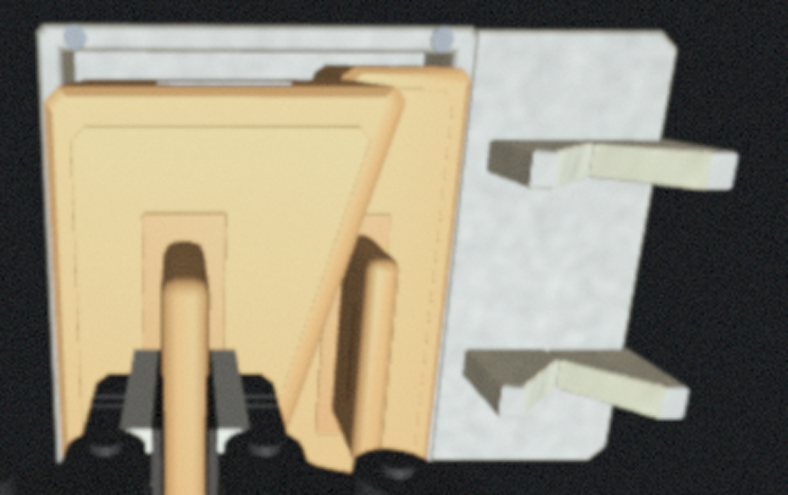

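```bash
python3 - <<'E'
from bay2 import *
C=cam("wrist")
bay2(C,[38,27],[475,29],[62,51],[[47,92],[405,93]],2.25,[240,80])
o=env.get_obs();f=lambda p:(np.array(p,float)+.5)/2.25-.5+[240,80]
print(o["tcp_pos"], "box1 nose corners world", ray(C,f([[352,69],[468,71]]),60).round(1))
E
python3 plan.py 572 262 100 -106.4 1
```

```text
tray [544.3 202.5] -16.53 1.9
nose corners in bay [[67.4, 50.2], [67.7, -21.8]] tcp in bay [ 6.4 22. ]
[568.02708426 260.14202399 130.14298125] box1 nose corners world [[617.1 197.2  60. ]
 [607.5 166.1  60. ]]
t 20.13 tcp [568.  260.1 130.1] yaw -106.04 open 7.2 F [ 0.1 -0.6 -0.3] q7 -2.18
delta [  4.    1.9 -30.1] turn [ 0.004 -0.006  0.006] per row [ 0.004 -0.006  0.006]
[-0.0031, -0.0034, 0.0301]
```

```bash
python3 -m handwheel '{"turn":[[0.004,-0.006,0.008],[0,0,0],[0,0,0],[0,0,0],[0,0,0],[0,0,0],[0,0,0],[0,0,0],[0,0,0],[0,0,0]],"offset":[[-0.002,-0.0005,0],[-0.002,-0.0005,0],[-0.0015,-0.0002,0],[0,0,0.002],[0,0,0.002],[0,0,0],[0,0,0],[0,0,0],[0,0,0],[0,0,0]],"jaw":[0,0,0,0,0,0,0,0,0,0]}'; python3 plan.py 570.7 265 100 -106.5 1;python3 - <<'E'
from h import *
C=cam("wrist"); crop(C,240,80,590,300,2.25,"w17.png")
E
```

```text
time_s: 20.97
tcp_pos: [571.3, 266.6, 126.6]
ee_rot: [0.001, -0.598, 0.801, 0.0]
ft_force: [-0.0, -0.8, -1.5]
opening: 7.4
t 20.97 tcp [571.3 266.6 126.6] yaw -106.49 open 7.4 F [-0.  -0.8 -1.5] q7 -2.18
delta [ -0.6  -1.6 -26.6] turn [-0.001  0.002  0.   ] per row [-0.001  0.002  0.   ]
[0.0018, 0.0002, 0.0266]
```

View pics/w17.png

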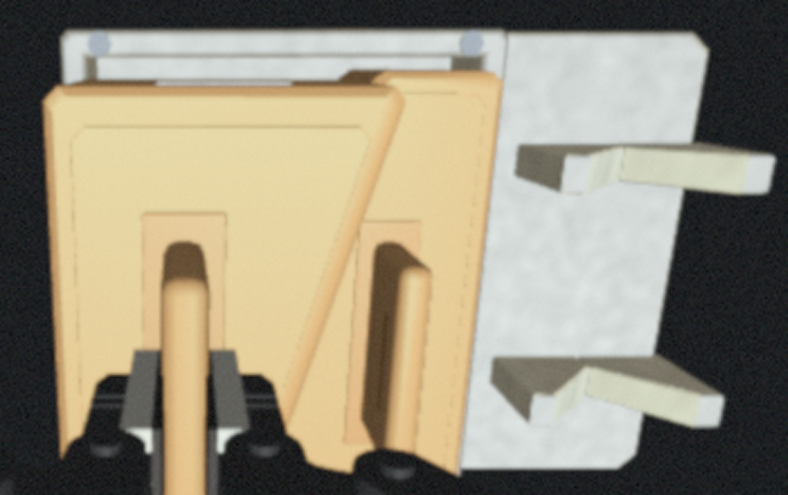

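```bash
python3 - <<'E'
from bay2 import *
C=cam("wrist")
bay2(C,[61,33],[506,33],[85,57],[[44,92],[406,93]],2.25,[240,80])
f=lambda p:(np.array(p,float)+.5)/2.25-.5+[240,80]
A=np.array([[83,108],[83,-28]],float);W=ray(C,f([[61,33],[506,33]]),38)[:,:2];r=rigid(A,W)
print(r[1:])
print("box1 nose bay",((ray(C,f([[382,74],[500,75]]),60)[:,:2]-r[1])@r[0]-[0,40]).round(1).tolist())
print("box1 tab top end bay",((ray(C,f([[414,266]]),90)[:,:2]-r[1])@r[0]-[0,40]).round(1).tolist())
print("this tab", ((env.get_obs()["tcp_pos"][:2]-r[1])@r[0]-[0,40]).round(1))
E
```

```text
tray [544.3 202.8] -16.74 1.4
nose corners in bay [[68.6, 57.9], [68.7, -15.1]] tcp in bay [ 7.6 28.9]
(array([544.07408795, 202.70185304]), np.float64(-16.537175945959536), np.float64(1.3232198744670995))
box1 nose bay [[71.5, -24.7], [71.3, -57.1]]
box1 tab top end bay [[25.2, -28.4]]
this tab [ 8.  29.1]
```

```bash
python3 -m handwheel '{"turn":[[0,0,0],[0,0,0],[0,0,0],[0,0,0],[0,0,0],[0,0,0],[0,0,0],[0,0,0],[0,0,0],[0,0,0]],"offset":[[0.0012,0,0],[0,0,0.002],[0,0,0.004],[0,0,0.004],[0,0,0.003],[0,0,0.002],[0,0,0],[0,0,0],[0,0,0],[0,0,0]],"jaw":[0,0,0,0,0,0,0,0,0,0]}'; python3 plan.py 570.7 265 100 -106.5 1;python3 - <<'E'
from h import *
C=cam("wrist"); crop(C,240,80,590,300,2.25,"w18.png")
E
```

```text
time_s: 21.9
tcp_pos: [570.8, 265.1, 109.5]
ee_rot: [0.001, -0.598, 0.801, 0.0]
ft_force: [-0.0, -0.2, -2.8]
opening: 7.8
t 21.9 tcp [570.8 265.1 109.5] yaw -106.49 open 7.8 F [-0.  -0.2 -2.8] q7 -2.18
delta [-0.1 -0.1 -9.5] turn [-0.001  0.002  0.   ] per row [-0.001  0.002  0.   ]
[0.0002, 0.0001, 0.0095]
```

View pics/w18.png

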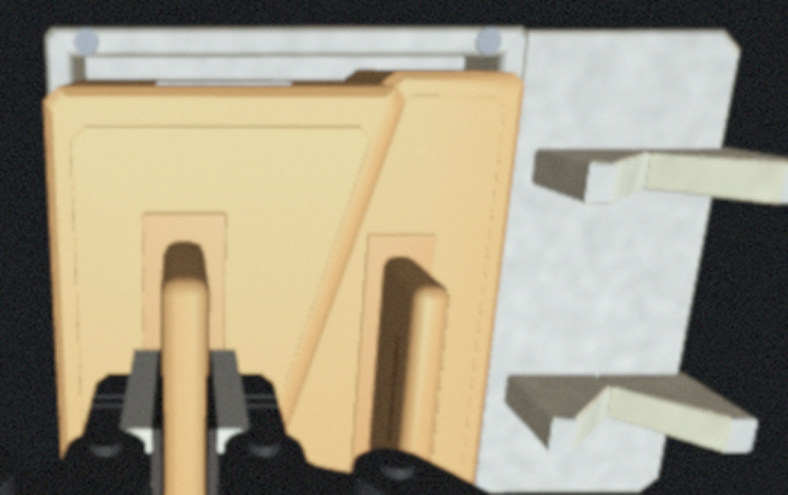

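```bash
python3 -m handwheel '{"turn":[[0,0,0],[0,0,0],[0,0,0],[0,0,0],[0,0,0],[0,0,0],[0,0,0],[0,0,0],[0,0,0],[0,0,0]],"offset":[[0,0,0.001],[0,0,0.002],[0,0,0.003],[0,0,0.003],[0,0,0.002],[0,0,0],[0,0,0],[0,0,0],[0,0,0],[0,0,0]],"jaw":[0,0,0,0,0,0,0,0,0,0]}'; python3 plan.py 570.7 265 100 -106.5 1;python3 - <<'E'
from h import *
C=cam("wrist"); crop(C,240,80,590,300,2.25,"w19.png")
E
```

```text
time_s: 22.78
tcp_pos: [571.0, 265.3, 97.5]
ee_rot: [0.001, -0.598, 0.801, 0.0]
ft_force: [0.2, -0.2, -1.8]
opening: 7.4
t 22.78 tcp [571.  265.3  97.5] yaw -106.49 open 7.4 F [ 0.2 -0.2 -1.8] q7 -2.18
delta [-0.3 -0.3  2.5] turn [-0.001  0.002  0.   ] per row [-0.001  0.002  0.   ]
[0.0003, 0.0002, -0.0025]
```

View pics/w19.png

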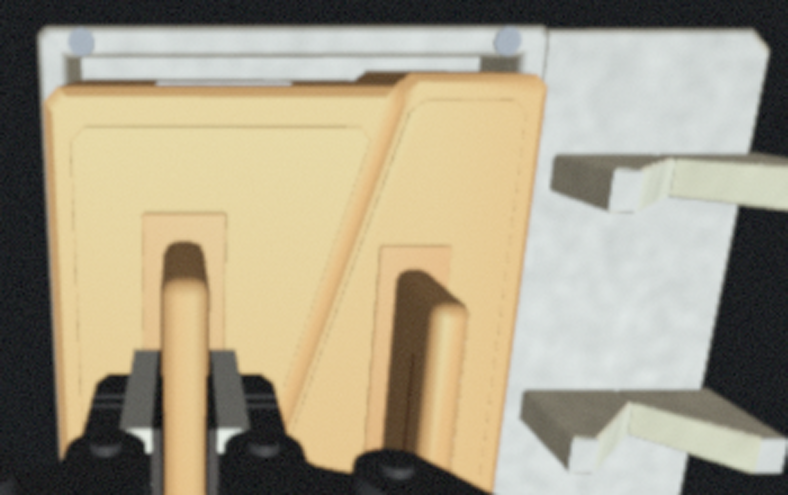

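```bash
python3 - <<'E'
from bay2 import *
C=cam("wrist")
bay2(C,[38,30],[547,28],[65,55],[[46,94],[406,93]],2.25,[240,80])
E
python3 -m handwheel '{"turn":[[0,0,0],[0,0,0],[0,0,0],[0,0,0],[0,0,0],[0,0,0],[0,0,0],[0,0,0],[0,0,0],[0,0,0]],"offset":[[0,0,0.001],[0,0,0.002],[0,0,0.003],[0,0,0.002],[0,0,0.001],[0,0,0],[0,0,0],[0,0,0],[0,0,0],[0,0,0]],"jaw":[0,0,0,0,0,0,0,0,0,0]}'; python3 plan.py 570.7 265 70 -106.5 1;python3 - <<'E'
from h import *
C=cam("wrist"); crop(C,240,80,590,300,2.25,"w20.png")
E
```

```text
tray [544.6 202.7] -16.67 1.6
nose corners in bay [[68.1, 56.1], [68.5, -16.5]] tcp in bay [ 7.4 27.6]
time_s: 23.72
tcp_pos: [571.1, 265.3, 87.5]
ee_rot: [0.001, -0.598, 0.801, 0.0]
ft_force: [-0.6, -0.3, -1.1]
opening: 7.6
t 23.72 tcp [571.1 265.3  87.5] yaw -106.49 open 7.6 F [-0.6 -0.3 -1.1] q7 -2.17
delta [ -0.4  -0.3 -17.5] turn [-0.001  0.002  0.   ] per row [-0.001  0.002  0.   ]
[0.0005, 0.0003, 0.0175]
```

View pics/w20.png

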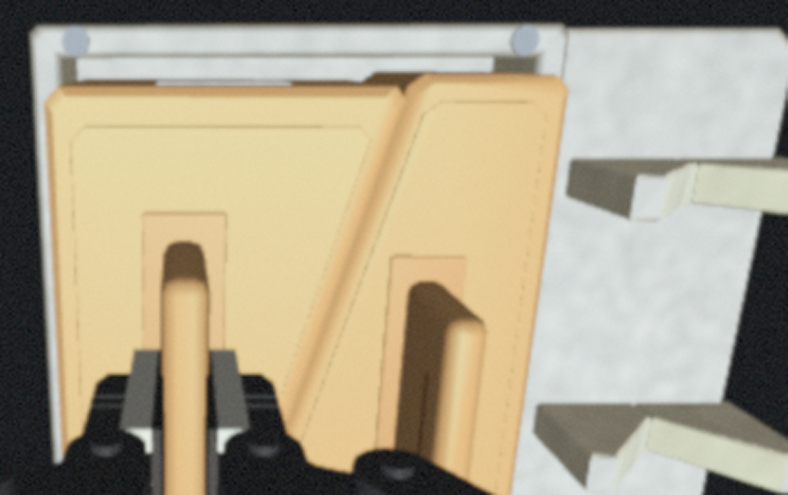

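```bash
python3 -m handwheel '{"turn":[[0,0,0],[0,0,0],[0,0,0],[0,0,0],[0,0,0],[0,0,0],[0,0,0],[0,0,0],[0,0,0],[0,0,0]],"offset":[[0,0,0.001],[0,0,0.002],[0,0,0.003],[0,0,0.003],[0,0,0.002],[0,0,0.001],[0,0,0],[0,0,0],[0,0,0],[0,0,0]],"jaw":[0,0,0,0,0,0,0,0,0,0]}'; python3 plan.py 570.7 265 70 -106.5 1
python3 -m handwheel '{"turn":[[0,0,0],[0,0,0],[0,0,0],[0,0,0],[0,0,0],[0,0,0],[0,0,0],[0,0,0],[0,0,0],[0,0,0]],"offset":[[0,0,0.001],[0,0,0.001],[0,0,0.001],[0,0,0],[0,0,0],[0,0,0],[0,0,0],[0,0,0],[0,0,0],[0,0,0]],"jaw":[0,0,0,0,0,0,0,0,0,0]}'; python3 plan.py 570.7 265 70 -106.5 1;python3 - <<'E'
from h import *
C=cam("wrist"); crop(C,240,80,590,300,2.25,"w21.png")
E
```

```text
time_s: 24.6
tcp_pos: [571.1, 265.3, 74.0]
ee_rot: [0.001, -0.598, 0.801, 0.0]
ft_force: [0.5, -0.3, -1.0]
opening: 7.2
t 24.6 tcp [571.1 265.3  74. ] yaw -106.49 open 7.2 F [ 0.5 -0.3 -1. ] q7 -2.17
delta [-0.4 -0.3 -4. ] turn [-0.001  0.002  0.   ] per row [-0.001  0.002  0.   ]
[0.0004, 0.0003, 0.004]
time_s: 25.43
tcp_pos: [571.6, 265.5, 71.9]
ee_rot: [0.002, -0.598, 0.801, 0.0]
ft_force: [-0.9, 0.2, -1.1]
opening: 7.7
t 25.43 tcp [571.6 265.5  71.9] yaw -106.5 open 7.7 F [-0.9  0.2 -1.1] q7 -2.17
delta [-0.9 -0.5 -1.9] turn [-0.002  0.003 -0.   ] per row [-0.002  0.003 -0.   ]
[0.0007, 0.0007, 0.0018]
```

View pics/w21.png

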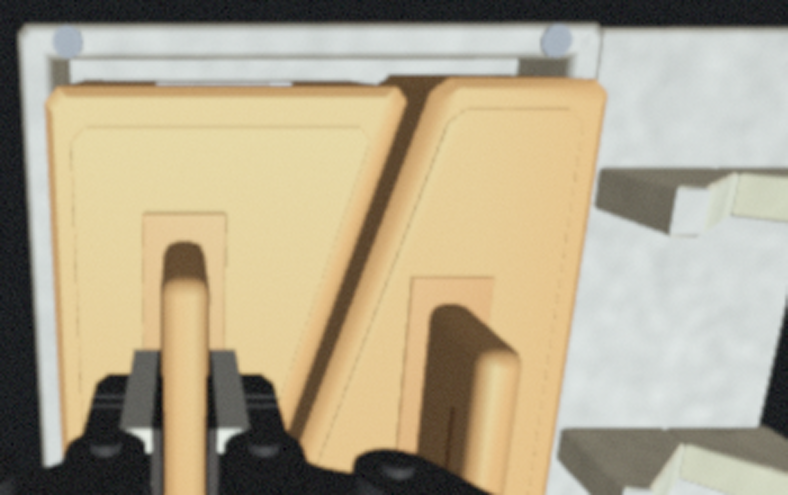

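```bash
python3 -m handwheel '{"turn":[[0,0,0],[0,0,0],[0,0,0],[0,0,0],[0,0,0],[0,0,0],[0,0,0],[0,0,0],[0,0,0],[0,0,0]],"offset":[[0,0,0.001],[0,0,0.001],[0,0,0.001],[0,0,0],[0,0,0],[0,0,0],[0,0,0],[0,0,0],[0,0,0],[0,0,0]],"jaw":[0,0,0,0,0,0,0,0,0,0]}'; python3 plan.py 570.7 265 70 -106.5 1
```

```text
time_s: 26.32
tcp_pos: [571.9, 265.5, 71.8]
ee_rot: [0.002, -0.598, 0.801, 0.0]
ft_force: [-0.7, -0.6, 0.5]
opening: 7.5
t 26.32 tcp [571.9 265.5  71.8] yaw -106.5 open 7.5 F [-0.7 -0.6  0.5] q7 -2.17
delta [-1.2 -0.5 -1.8] turn [-0.002  0.004 -0.   ] per row [-0.002  0.004 -0.   ]
[0.0009, 0.001, 0.0017]
```

```bash
python3 -m handwheel '{"turn":[[0,0,0],[0,0,0],[0,0,0],[0,0,0],[0,0,0],[0,0,0],[0,0,0],[0,0,0],[0,0,0],[0,0,0]],"offset":[[0,0,0],[0,0,0],[0,0,0],[0,0,-0.004],[0,0,-0.01],[0,0,-0.015],[0,0,-0.02],[0,0,-0.025],[0,0,-0.025],[0,0,-0.02]],"jaw":[40,40,40,40,40,40,40,40,40,40]}'; python3 plan.py 481 -302 150 -115.4 20;python3 - <<'E'
from h import *
C=cam("wrist"); crop(C,0,0,640,400,1.25,"w22.png")
C=cam("scene"); crop(C,230,190,450,280,3.6,"s22.png")
E
```

```text
time_s: 27.15
tcp_pos: [569.2, 264.3, 194.0]
ee_rot: [-0.001, -0.598, 0.801, 0.001]
ft_force: [0.3, 0.5, 1.3]
opening: 34.1
t 27.15 tcp [569.2 264.3 194. ] yaw -106.51 open 34.1 F [0.3 0.5 1.3] q7 -2.2
delta [ -88.2 -566.3  -44. ] turn [ 0.003 -0.001  0.155] per row [ 0.    -0.     0.008]
[0.0284, -0.0038, 0.0022]
[0.0284, -0.004, 0.0022]
[0.0283, -0.0043, 0.0022]
[0.0283, -0.0045, 0.0022]
[0.0283, -0.0047, 0.0022]
[0.0282, -0.0049, 0.0022]
[0.0282, -0.0051, 0.0022]
[0.0282, -0.0054, 0.0022]
[0.0281, -0.0056, 0.0022]
[0.0281, -0.0058, 0.0022]
[0.028, -0.006, 0.0022]
[0.028, -0.0062, 0.0022]
[0.0279, -0.0064, 0.0022]
[0.0279, -0.0067, 0.0022]
[0.0278, -0.0069, 0.0022]
[0.0278, -0.0071, 0.0022]
[0.0277, -0.0073, 0.0022]
[0.0277, -0.0075, 0.0022]
[0.0276, -0.0077, 0.0022]
[0.0275, -0.0079, 0.0022]
```

View pics/w22.png

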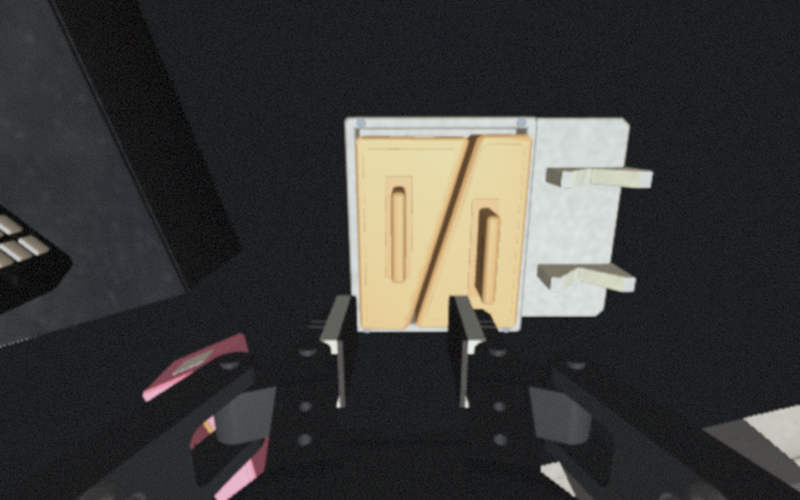

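View pics/s22.png

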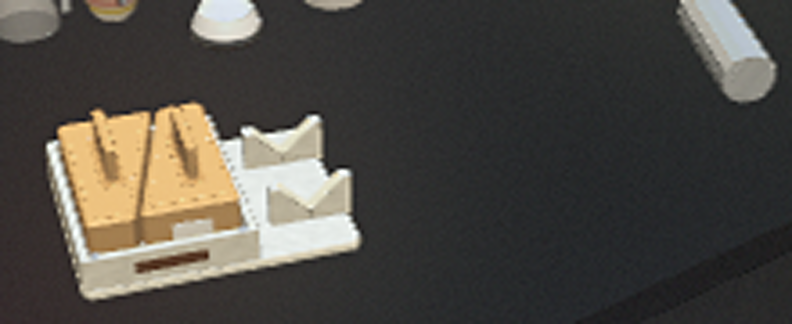

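```bash
python3 -m handwheel '{"turn":[[0,0,0.008],[0,0,0.008],[0,0,0.008],[0,0,0.008],[0,0,0.008],[0,0,0.008],[0,0,0.008],[0,0,0.008],[0,0,0.008],[0,0,0.008]],"offset":[[0.02,-0.003,0],[0.03,-0.004,0],[0.033,-0.005,0],[0.033,-0.005,0],[0.033,-0.005,0],[0.033,-0.005,0],[0.033,-0.0055,0],[0.033,-0.006,0],[0.033,-0.006,0],[0.033,-0.006,0]],"jaw":[40,60,90,97,97,97,97,97,97,97]}'; python3 plan.py 481 -302 170 -115.4 10
```

```text
time_s: 28.08
tcp_pos: [517.8, -47.7, 193.7]
ee_rot: [0.007, -0.573, 0.82, 0.004]
ft_force: [1.0, -0.6, 0.6]
opening: 83.0
t 28.08 tcp [517.8 -47.7 193.7] yaw -110.1 open 83.0 F [ 1.  -0.6  0.6] q7 -1.75
delta [ -36.8 -254.3  -23.7] turn [-0.001  0.015  0.092] per row [-0.     0.001  0.009]
[0.0252, -0.0053, 0.002]
[0.0251, -0.0055, 0.002]
[0.0251, -0.0057, 0.0021]
[0.025, -0.006, 0.0021]
[0.025, -0.0062, 0.0022]
[0.0249, -0.0064, 0.0022]
[0.0248, -0.0067, 0.0022]
[0.0248, -0.0069, 0.0023]
[0.0247, -0.0071, 0.0023]
[0.0246, -0.0074, 0.0023]
```

```bash
python3 -m handwheel '{"turn":[[0,0.005,0.01],[0,0.005,0.01],[0,0.005,0.01],[0,0,0.01],[0,0,0.01],[0,0,0.01],[0,0,0.01],[0,0,0.01],[0,0,0.01],[0,0,0]],"offset":[[0.03,-0.006,0.002],[0.03,-0.006,0.002],[0.03,-0.007,0.002],[0.03,-0.007,0.002],[0.03,-0.008,0.002],[0.03,-0.008,0.002],[0.03,-0.008,0.002],[0.024,-0.007,0.002],[0.014,-0.004,0.002],[0,0,0]],"jaw":[97,97,97,97,97,97,97,97,97,97]}'; python3 plan.py 481 -302 150 -115.4 1;python3 - <<'E'
from h import *
C=cam("wrist"); crop(C,0,0,640,400,1.25,"w23.png")
E
```

```text
time_s: 28.92
tcp_pos: [469.3, -322.5, 174.1]
ee_rot: [-0.003, -0.527, 0.85, -0.002]
ft_force: [0.0, 0.1, -0.4]
opening: 82.7
t 28.92 tcp [ 469.3 -322.5  174.1] yaw -116.33 open 82.7 F [ 0.   0.1 -0.4] q7 -1.4
delta [ 11.7  20.5 -24.1] turn [ 0.    -0.007 -0.016] per row [ 0.    -0.007 -0.016]
[-0.0237, -0.0014, 0.0239]
```

View pics/w23.png

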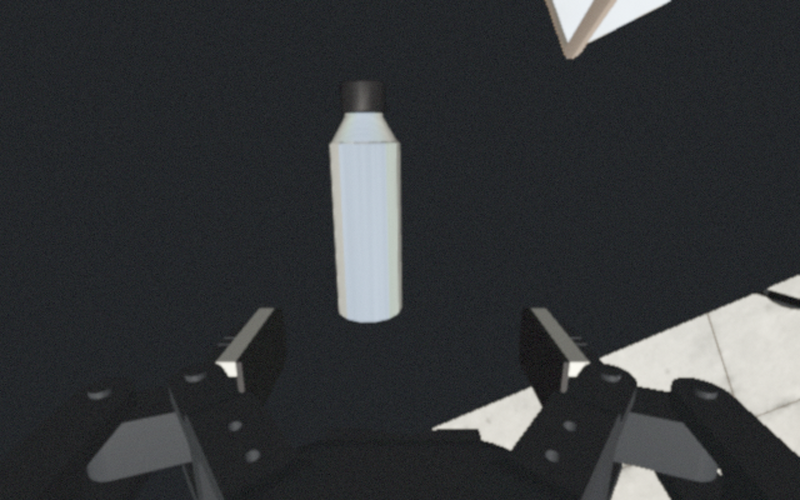

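```bash
python3 - <<'E'
from h import *
C=cam("wrist");o=env.get_obs();print(o["tcp_pos"].round(1)); g=lambda p:(np.array(p,float)+.5)/1.25-.5
W=ray(C,g([[365,146],[369.5,311],[362.5,82]]),24)[:,:2];print(W.round(1).tolist())
d=W[0]-W[1];L=np.linalg.norm(d);u=d/L;print("len",L,"yaw",np.degrees(np.arctan2(u[1],u[0])),"mid from shoulder",W[0]-62*u,"from base",W[1]+65*u,"cap",np.dot(W[2]-W[1],u)-65)
E
python3 plan.py 481 -302 100 -116 1
```

```text
[ 470.6 -318.3  174.1]
[[533.0, -323.7], [421.1, -269.0], [570.5, -341.5]]
len 124.55287978353354 yaw -26.080677196927198 mid from shoulder [ 477.31920268 -296.48648809] from base [ 479.51714706 -297.56233094] cap 101.05946618130534
t 29.02 tcp [ 470.6 -318.3  174.1] yaw -116.05 open 82.8 F [ 0.5  1.  -0. ] q7 -1.4
delta [ 10.4  16.3 -74.1] turn [ 0.002 -0.004 -0.001] per row [ 0.002 -0.004 -0.001]
[-0.0195, -0.0023, 0.0741]
```

```bash
python3 -m handwheel '{"turn":[[0,0,0],[0,0,0],[0,0,0],[0,0,0],[0,0,0],[0,0,0],[0,0,0],[0,0,0],[0,0,0],[0,0,0]],"offset":[[-0.007,-0.001,0.008],[-0.007,-0.001,0.008],[-0.004,0,0.008],[0,0,0.008],[0,0,0.006],[0,0,0.003],[0,0,0],[0,0,0],[0,0,0],[0,0,0]],"jaw":[97,97,97,97,97,97,97,97,97,97]}'; python3 plan.py 480 -299 130 -116 1;python3 - <<'E'
from h import *
C=cam("wrist"); crop(C,150,0,500,330,1.8,"w24.png")
E
python3 plan.py 480 -299 130 -116 1
```

```text
time_s: 29.85
tcp_pos: [484.1, -290.1, 127.5]
ee_rot: [-0.001, -0.536, 0.844, 0.003]
ft_force: [0.2, 0.1, 0.7]
opening: 83.0
t 29.85 tcp [ 484.1 -290.1  127.5] yaw -115.2 open 83.0 F [0.2 0.1 0.7] q7 -1.43
delta [-4.1 -8.9  2.5] turn [0.006 0.002 0.014] per row [0.006 0.002 0.014]
[0.0098, -0.0, -0.0025]
t 29.9 tcp [ 484.1 -290.3  127.6] yaw -115.2 open 82.9 F [-0.1  0.3  0.1] q7 -1.43
delta [-4.1 -8.7  2.4] turn [0.006 0.002 0.014] per row [0.006 0.002 0.014]
[0.0097, 0.0, -0.0024]
```

View pics/w24.png

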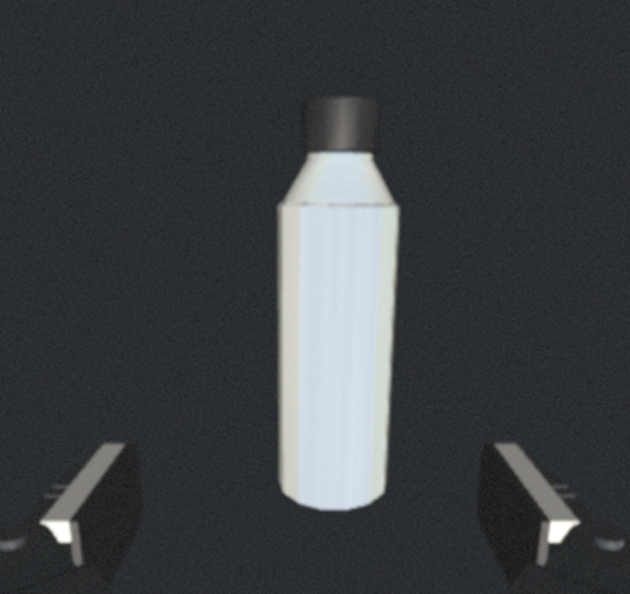

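```bash
python3 - <<'E'
from h import *
C=cam("wrist");o=env.get_obs();print(o["tcp_pos"].round(1)); g=lambda p:(np.array(p,float)+.5)/1.8-.5+[150,0]
for pts,z in (([[338,208],[333,489]],24),([[338,205],[333,508]],48)):
  W=ray(C,g(pts),z)[:,:2]
  d=W[0]-W[1];L=np.linalg.norm(d);u=d/L;print("len",L,"yaw",np.degrees(np.arctan2(u[1],u[0])),"mid",W[0]-62*u,W[1]+65*u)
E
```

```text
[ 484.2 -290.3  127.7]
len 126.52181962250785 yaw -25.542790738788003 mid [ 477.9273003 -299.1289392] [ 478.358745   -299.33512344]
len 124.12274478425911 yaw -25.467906073552307 mid [ 480.07839752 -299.00751419] [ 482.67605917 -300.24474962]
```

```bash
python3 -m handwheel '{"turn":[[0.006,0.002,0.005],[0,0,0],[0,0,0],[0,0,0],[0,0,0],[0,0,0],[0,0,0],[0,0,0],[0,0,0],[0,0,0]],"offset":[[0.005,0.0005,0],[0.0055,0.0005,0.006],[0,0,0.012],[0,0,0.012],[0,0,0.012],[0,0,0.012],[0,0,0.008],[0,0,0.002],[0,0,0],[0,0,0]],"jaw":[97,97,97,97,97,97,97,97,97,97]}'; python3 plan.py 479 -299.5 4 -115.5 1;python3 - <<'E'
from h import *
C=cam("wrist"); crop(C,0,0,640,400,1.25,"w25.png")
E
```

```text
time_s: 30.78
tcp_pos: [476.4, -306.9, 61.3]
ee_rot: [-0.0, -0.531, 0.848, -0.004]
ft_force: [0.5, -0.1, 0.3]
opening: 82.9
t 30.78 tcp [ 476.4 -306.9   61.3] yaw -115.89 open 82.9 F [ 0.5 -0.1  0.3] q7 -1.4
delta [  2.6   7.4 -57.3] turn [-0.006 -0.004 -0.007] per row [-0.006 -0.004 -0.007]
[-0.008, 0.0012, 0.0573]
```

View pics/w25.png

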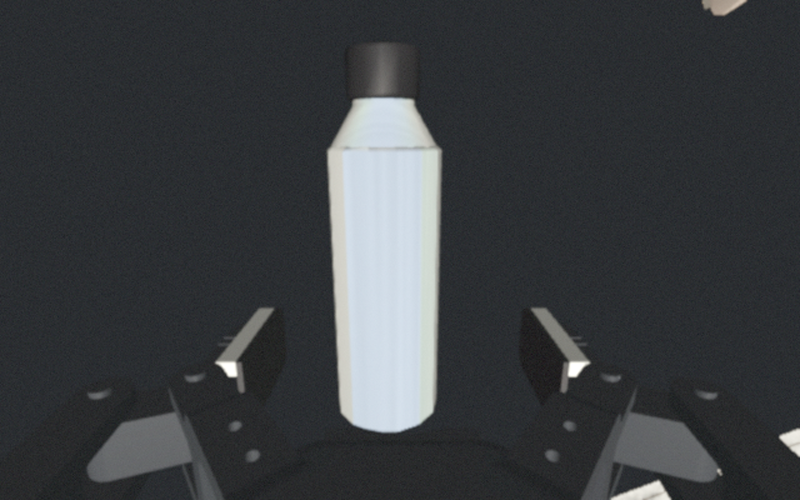

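```bash
python3 -m handwheel '{"turn":[[-0.003,-0.002,-0.004],[-0.003,-0.002,-0.003],[0,0,0],[0,0,0],[0,0,0],[0,0,0],[0,0,0],[0,0,0],[0,0,0],[0,0,0]],"offset":[[-0.003,0.0006,0],[-0.003,0.0006,0.002],[-0.002,0,0.003],[0,0,0.004],[0,0,0.004],[0,0,0.003],[0,0,0.002],[0,0,0],[0,0,0],[0,0,0]],"jaw":[97,97,97,97,97,97,97,97,97,97]}'; python3 plan.py 479 -299.5 4 -115.5 1;python3 - <<'E'
from h import *
C=cam("wrist"); crop(C,0,0,640,400,1.25,"w26.png")
E
```

```text
time_s: 31.67
tcp_pos: [480.7, -298.6, 43.3]
ee_rot: [0.001, -0.534, 0.845, -0.001]
ft_force: [0.2, -0.1, 0.1]
opening: 82.9
t 31.67 tcp [ 480.7 -298.6   43.3] yaw -115.38 open 82.9 F [ 0.2 -0.1  0.1] q7 -1.4
delta [ -1.7  -0.9 -39.3] turn [-0.003  0.     0.002] per row [-0.003  0.     0.002]
[0.0016, 0.0012, 0.0393]
```

View pics/w26.png

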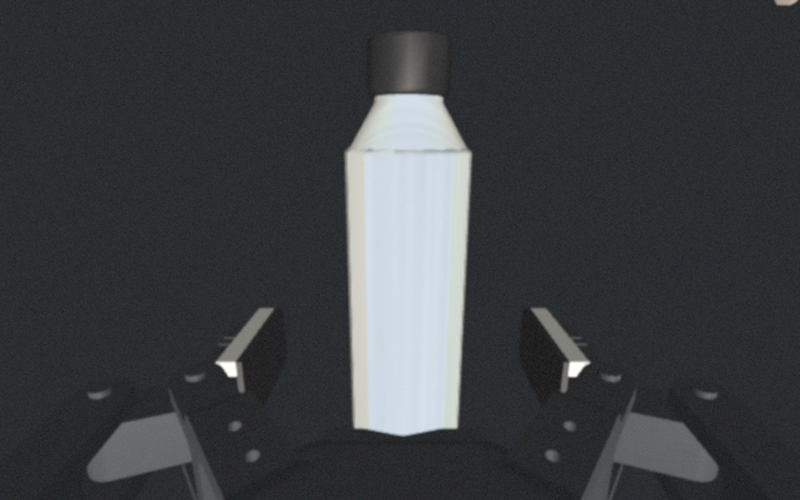

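```bash
python3 - <<'E'
from h import *
C=cam("wrist");o=env.get_obs();M=quat(o["ee_rot"]).as_matrix(); g=lambda p:(np.array(p,float)+.5)/1.25-.5
for pts,z in (([[408.5,153]],24),([[408.5,150]],48)):
  W=ray(C,g(pts),z); print(((W-o["tcp_pos"])@M).round(1))
E
python3 -m handwheel '{"turn":[[-0.003,0,0.002],[0,0,0],[0,0,0],[0,0,0],[0,0,0],[0,0,0],[0,0,0],[0,0,0],[0,0,0],[0,0,0]],"offset":[[0.001,0.001,0],[0.001,0,0.003],[0,0,0.005],[0,0,0.006],[0,0,0.006],[0,0,0.006],[0,0,0.004],[0,0,0.002],[0,0,0],[0,0,0]],"jaw":[97,97,97,97,97,97,97,97,97,97]}'; python3 plan.py 479 -299.5 4 -115.5 1
```

```text
[[  2.1 -59.8  19.7]]
[[  1.7 -61.9  -4.3]]
time_s: 32.6
tcp_pos: [478.5, -300.2, 7.3]
ee_rot: [-0.0, -0.533, 0.846, 0.0]
ft_force: [1.0, 0.3, 0.5]
opening: 82.8
t 32.6 tcp [ 478.5 -300.2    7.3] yaw -115.53 open 82.8 F [1.  0.3 0.5] q7 -1.4
delta [ 0.5  0.7 -3.3] turn [ 0.001  0.    -0.001] per row [ 0.001  0.    -0.001]
[-0.0008, -0.0002, 0.0033]
```

```bash
python3 -m handwheel '{"turn":[[0,0,0],[0,0,0],[0,0,0],[0,0,0],[0,0,0],[0,0,0],[0,0,0],[0,0,0],[0,0,0],[0,0,0]],"offset":[[0,0,0.001],[0,0,0.001],[0,0,0],[0,0,0],[0,0,0],[0,0,0],[0,0,0],[0,0,0],[0,0,0],[0,0,0]],"jaw":[97,97,85,75,68,62,55,45,30,10]}'; python3 plan.py 479 -299.5 4 -115.5 1
```

```text
time_s: 33.43
tcp_pos: [479.2, -300.4, 6.5]
ee_rot: [0.001, -0.533, 0.846, -0.0]
ft_force: [-0.1, -0.8, 0.7]
opening: 47.5
t 33.43 tcp [ 479.2 -300.4    6.5] yaw -115.53 open 47.5 F [-0.1 -0.8  0.7] q7 -1.4
delta [-0.2  0.9 -2.5] turn [-0.001  0.    -0.   ] per row [-0.001  0.    -0.   ]
[-0.0007, 0.0006, 0.0025]
```

```bash
python3 -m handwheel '{"turn":[[0,0,0],[0,0,0],[0,0,0],[0,0,0],[0,0,0],[0,0,0],[0,0,0],[0,0,0],[0,0,0],[0,0,0]],"offset":[[0,0,0],[0,0,0],[0,0,0],[0,0,-0.002],[0,0,-0.004],[0,0,-0.006],[0,0,-0.006],[0,0,-0.004],[0,0,0],[0,0,0]],"jaw":[0,0,0,0,0,0,0,0,0,0]}'; python3 plan.py 479 -299.5 4 -115.5 1
python3 - <<'E'
from h import *
C=cam("wrist"); crop(C,0,0,640,400,1.25,"w27.png")
C=cam("scene"); crop(C,380,160,500,240,5,"s27.png")
E
```

```text
time_s: 34.27
tcp_pos: [478.2, -299.8, 30.1]
ee_rot: [-0.0, -0.533, 0.846, 0.001]
ft_force: [0.3, -0.4, -3.2]
opening: 46.7
t 34.27 tcp [ 478.2 -299.8   30.1] yaw -115.52 open 46.7 F [ 0.3 -0.4 -3.2] q7 -1.4
delta [  0.8   0.3 -26.1] turn [ 0.001  0.    -0.   ] per row [ 0.001  0.    -0.   ]
[-0.0006, -0.0006, 0.0261]
```

View pics/w27.png

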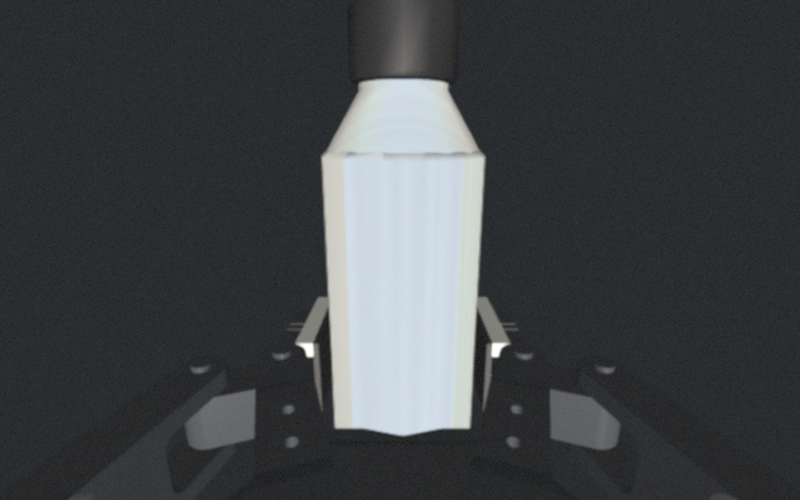

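View pics/s27.png

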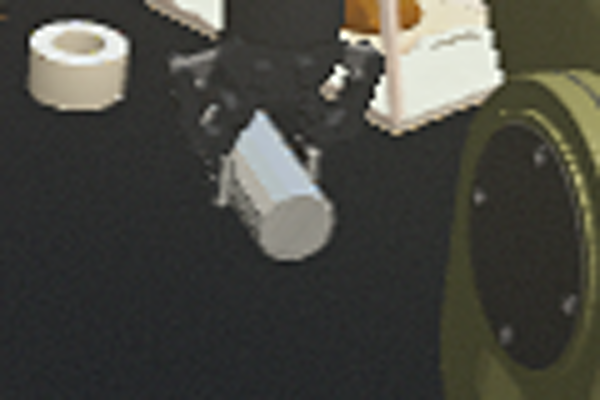

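```bash
python3 - <<'E'
from h import *
C=cam("wrist");o=env.get_obs();M=quat(o["ee_rot"]).as_matrix(); g=lambda p:(np.array(p,float)+.5)/1.25-.5
W=ray(C,g([[404,154]]),o["tcp_pos"][2]+41.5); print(((W-o["tcp_pos"])@M).round(1))
W=ray(C,g([[323,157],[484,157]]),o["tcp_pos"][2]+17.5); print(((W-o["tcp_pos"])@M).round(1))
E
python3 -m handwheel '{"turn":[[0,0,0],[0,0,0],[0,0,0],[0,0,0],[0,0,-0.01],[0,0,-0.015],[0,0,-0.015],[0,0,-0.015],[0,0,-0.015],[0,0,-0.015]],"offset":[[0,0,-0.008],[0,0,-0.014],[-0.005,0,-0.018],[-0.012,0,-0.018],[-0.018,0,-0.018],[-0.025,0.001,-0.01],[-0.028,0.001,-0.005],[-0.03,0.001,0],[-0.03,0.001,0],[-0.03,0.001,0]],"jaw":[0,0,0,0,0,0,0,0,0,0]}'; python3 plan.py 522.4 127.6 130 -106.6 10
```

```text
[[  0.1 -62.8 -41.6]]
[[-24.  -60.7 -17.6]
 [ 24.1 -60.7 -17.6]]
time_s: 35.25
tcp_pos: [542.8, -140.3, 127.5]
ee_rot: [-0.003, -0.562, 0.827, -0.001]
ft_force: [-0.1, 0.4, -2.9]
opening: 47.1
t 35.25 tcp [ 542.8 -140.3  127.5] yaw -111.61 open 47.1 F [-0.1  0.4 -2.9] q7 -1.62
delta [-20.4 267.9   2.5] turn [ 0.003 -0.006 -0.087] per row [ 0.    -0.001 -0.009]
[-0.0242, 0.0118, -0.0004]
[-0.0243, 0.0115, -0.0004]
[-0.0244, 0.0113, -0.0003]
[-0.0245, 0.0111, -0.0003]
[-0.0246, 0.0109, -0.0003]
[-0.0246, 0.0107, -0.0003]
[-0.0247, 0.0105, -0.0003]
[-0.0248, 0.0103, -0.0003]
[-0.0249, 0.01, -0.0003]
[-0.025, 0.0098, -0.0003]
```

```bash
python3 -m handwheel '{"turn":[[0,0,-0.01],[0,0,-0.01],[0,0,-0.01],[0,0,-0.01],[0,0,-0.01],[0,0,-0.01],[0,0,-0.01],[0,0,-0.01],[0,0,-0.005],[0,0,0]],"offset":[[-0.027,0.0125,0],[-0.027,0.0125,0],[-0.027,0.0125,0],[-0.027,0.0125,0],[-0.027,0.0125,0],[-0.027,0.012,0],[-0.027,0.012,0],[-0.022,0.01,0],[-0.014,0.006,0],[-0.005,0.002,0]],"jaw":[0,0,0,0,0,0,0,0,0,0]}'; python3 plan.py 522.4 127.6 100 -106.6 10
```

```text
time_s: 36.08
tcp_pos: [519.8, 132.8, 130.3]
ee_rot: [0.001, -0.603, 0.798, 0.001]
ft_force: [-0.8, 0.3, -1.8]
opening: 47.0
t 36.08 tcp [519.8 132.8 130.3] yaw -105.8 open 47.0 F [-0.8  0.3 -1.8] q7 -1.94
delta [  2.6  -5.2 -30.3] turn [0.    0.002 0.014] per row [0.    0.    0.001]
[0.0004, -0.0004, 0.003]
[0.0004, -0.0004, 0.003]
[0.0004, -0.0004, 0.003]
[0.0004, -0.0004, 0.003]
[0.0004, -0.0004, 0.003]
[0.0004, -0.0004, 0.003]
[0.0004, -0.0004, 0.003]
[0.0004, -0.0004, 0.003]
[0.0004, -0.0004, 0.003]
[0.0004, -0.0004, 0.003]
```

```bash
python3 -m handwheel '{"turn":[[0,0,0.007],[0,0,0.007],[0,0,0],[0,0,0],[0,0,0],[0,0,0],[0,0,0],[0,0,0],[0,0,0],[0,0,0]],"offset":[[0.001,-0.001,0.001],[0.001,-0.001,0.003],[0,0,0.004],[0,0,0.004],[0,0,0.003],[0,0,0.001],[0,0,0],[0,0,0],[0,0,0],[0,0,0]],"jaw":[0,0,0,0,0,0,0,0,0,0]}'; python3 plan.py 522.4 127.6 100 -106.6 1;python3 - <<'E'
from h import *
C=cam("wrist"); crop(C,0,0,640,400,1.25,"w28.png")
C=cam("scene"); crop(C,230,180,390,280,5,"s28.png")
E
```

```text
time_s: 36.92
tcp_pos: [521.9, 122.3, 112.9]
ee_rot: [-0.001, -0.593, 0.805, -0.001]
ft_force: [-0.2, 0.3, -3.4]
opening: 47.0
t 36.92 tcp [521.9 122.3 112.9] yaw -107.25 open 47.0 F [-0.2  0.3 -3.4] q7 -1.94
delta [  0.5   5.3 -12.9] turn [-0.001 -0.003 -0.011] per row [-0.001 -0.003 -0.011]
[-0.0052, 0.0011, 0.0129]
```

View pics/w28.png

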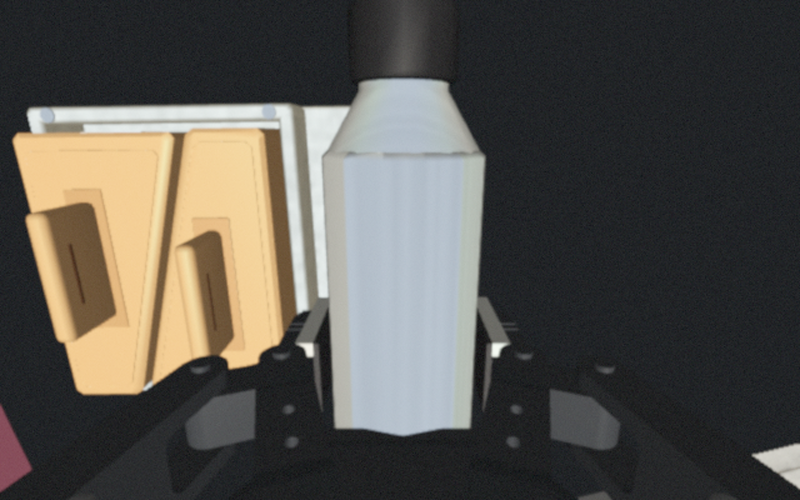

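View pics/s28.png

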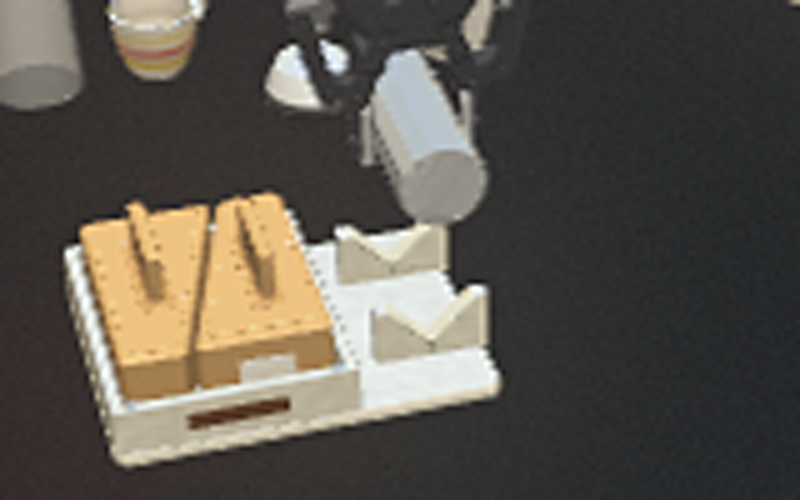

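```bash
cat > bt.py <<'E'
from m import *
def bt(C,pts,tr,sc=1.25,off=(0,0)):
    o=env.get_obs();M=quat(o["ee_rot"]).as_matrix(); g=lambda p:(np.array(p,float)+.5)/sc-.5+np.array(off)
    W=ray(C,g(pts),38)[:,:2];r=rigid(np.array(tr,float),W)
    print("tray",r[1].round(1),r[2].round(2),r[3].round(1),"tcp",o["tcp_pos"].round(1),"tcp in tray",((o["tcp_pos"][:2]-r[1])@r[0]).round(1),"tool x yaw rel",(np.degrees(np.arctan2(M[1,0],M[0,0]))-r[2]).round(2))
E
python3 - <<'E'
from bt import *
C=cam("wrist"); crop(C,0,60,270,330,2.2,"w29.png")
bt(C,[[28,109],[302,104]],[[83,108],[83,-28]])
E
```

```text
tray [543.1 197.7] -16.28 0.9 tcp [521.9 122.6 113. ] tcp in tray [  0.7 -78. ] tool x yaw rel -90.94
```

View pics/w29.png

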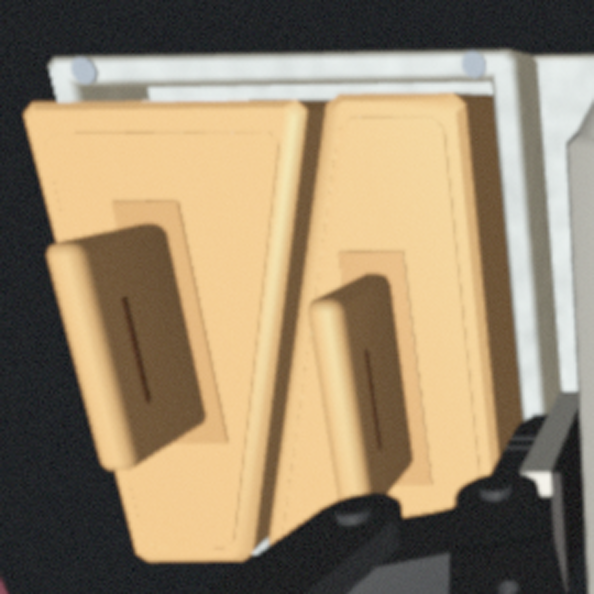

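```bash
python3 -m handwheel '{"turn":[[0,-0.003,-0.013],[0,0,0],[0,0,0],[0,0,0],[0,0,0],[0,0,0],[0,0,0],[0,0,0],[0,0,0],[0,0,0]],"offset":[[-0.0015,0,0.001],[-0.0015,0,0.003],[-0.0008,0,0.006],[0,0,0.007],[0,0,0.007],[0,0,0.004],[0,0,0.001],[0,0,0],[0,0,0],[0,0,0]],"jaw":[0,0,0,0,0,0,0,0,0,0]}'; python3 plan.py 523.3 126.1 66 -106.4 1;python3 - <<'E'
from h import *
C=cam("wrist"); crop(C,0,0,640,400,1.25,"w30.png")
C=cam("scene"); crop(C,270,190,350,270,8,"s30.png")
E
```

```text
time_s: 37.9
tcp_pos: [522.7, 127.4, 79.9]
ee_rot: [0.0, -0.6, 0.8, 0.0]
ft_force: [0.4, -0.1, -3.0]
opening: 47.3
t 37.9 tcp [522.7 127.4  79.9] yaw -106.32 open 47.3 F [ 0.4 -0.1 -3. ] q7 -1.92
delta [  0.6  -1.3 -13.9] turn [0.001 0.001 0.001] per row [0.001 0.001 0.001]
[0.0011, -0.001, 0.0139]
```

View pics/w30.png

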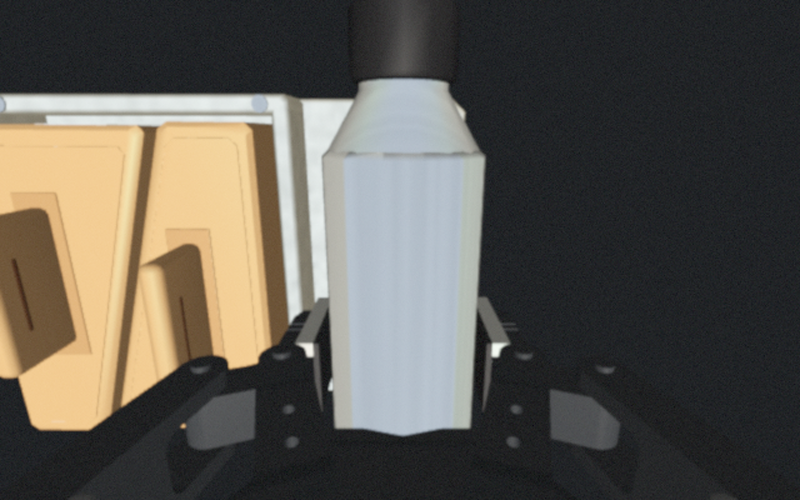

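View pics/s30.png

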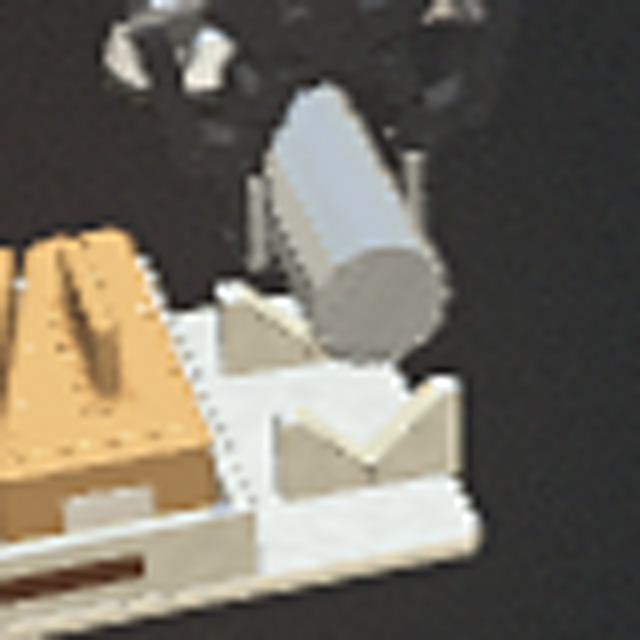

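```bash
python3 - <<'E'
from h import *
C=cam("scene");o=env.get_obs(); g=lambda p:(np.array(p,float)+.5)/8-.5+[270,190]
n=ray(C,g([[373,472]]),20)[0]; n2=ray(C,g([[318,352]]),20)[0]; b=ray(C,g([[386,305]]),o["tcp_pos"][2]+17.5)[0]
a=np.radians(-16.4);ux=np.array([np.cos(a),np.sin(a)]);uy=np.array([-np.sin(a),np.cos(a)])
print("notch",n.round(1),"base",b.round(1)); d=b[:2]-n[:2]; print("base-notch along tray x,y",d@ux,d@uy,"expected x -65+46=-19, y 0")
M=quat(o["ee_rot"]).as_matrix(); print("expected base from tcp",(o["tcp_pos"]+M@[0,65,-17.5]).round(1))
# rest corners tops z=44: near rest (275,418) (455,383)
t=ray(C,g([[277,420],[458,382]]),44)[:,:2];print("rest top corners",t.round(1),"mid",t.mean(0)); m=t.mean(0);d=b[:2]-m;print(d@ux,d@uy)
E
```

```text
notch [474.6 138.1  20. ] base [461.5 140.   97.7]
base-notch along tray x,y -13.06862837217176 -1.8712860243042673 expected x -65+46=-19, y 0
expected base from tcp [460.5 145.7  97.7]
rest top corners [[490.6 166.8]
 [474.8 102.2]] mid [482.71966491 134.50504258]
-21.92321275970157 -0.6882486110973688
```

```bash
python3 -m handwheel '{"turn":[[0,0,0],[0,0,0],[0,0,0],[0,0,0],[0,0,0],[0,0,0],[0,0,0],[0,0,0],[0,0,0],[0,0,0]],"offset":[[0,0,0.002],[0,0,0.004],[0,0,0.005],[0,0,0.006],[0,0,0.005],[0,0,0.003],[0,0,0.001],[0,0,0],[0,0,0],[0,0,0]],"jaw":[0,0,0,0,0,0,0,0,0,0]}'; python3 plan.py 523 126.8 36.5 -106.4 1;python3 - <<'E'
from h import *
C=cam("scene"); crop(C,270,190,350,270,8,"s31.png")
E
```

```text
time_s: 38.88
tcp_pos: [523.1, 127.5, 51.2]
ee_rot: [0.0, -0.6, 0.8, 0.0]
ft_force: [0.4, -0.2, -2.9]
opening: 47.0
t 38.88 tcp [523.1 127.5  51.2] yaw -106.33 open 47.0 F [ 0.4 -0.2 -2.9] q7 -1.91
delta [ -0.1  -0.7 -14.7] turn [0.    0.001 0.001] per row [0.    0.001 0.001]
[0.0007, -0.0001, 0.0147]
```

View pics/s31.png

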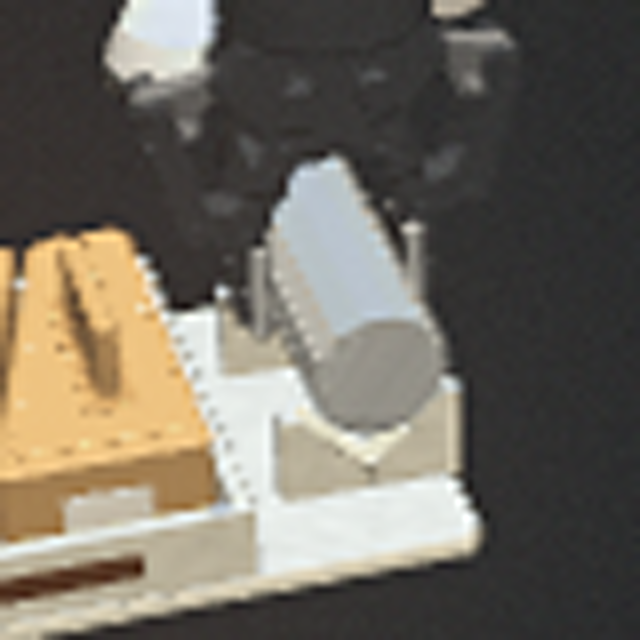

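```bash
python3 -m handwheel '{"turn":[[0,0,0],[0,0,0],[0,0,0],[0,0,0],[0,0,0],[0,0,0],[0,0,0],[0,0,0],[0,0,0],[0,0,0]],"offset":[[0,0,0.001],[0,0,0.002],[0,0,0.002],[0,0,0.002],[0,0,0.001],[0,0,0.001],[0,0,0],[0,0,0],[0,0,0],[0,0,0]],"jaw":[0,0,0,0,0,0,0,0,0,0]}'; python3 plan.py 523 126.8 36.5 -106.4 1
```

```text
time_s: 39.77
tcp_pos: [523.7, 127.7, 41.9]
ee_rot: [0.001, -0.6, 0.8, 0.0]
ft_force: [0.1, -0.2, -2.3]
opening: 47.0
t 39.77 tcp [523.7 127.7  41.9] yaw -106.32 open 47.0 F [ 0.1 -0.2 -2.3] q7 -1.91
delta [-0.7 -0.9 -5.4] turn [-0.001  0.002  0.001] per row [-0.001  0.002  0.001]
[0.0011, 0.0004, 0.0054]
```

```bash
python3 -m handwheel '{"turn":[[0,0,0],[0,0,0],[0,0,0],[0,0,0],[0,0,0],[0,0,0],[0,0,0],[0,0,0],[0,0,0],[0,0,0]],"offset":[[0,0,0.001],[0,0,0.001],[0,0,0.001],[0,0,0],[0,0,0],[0,0,0],[0,0,0],[0,0,0],[0,0,0],[0,0,0]],"jaw":[0,0,0,0,0,0,0,0,0,0]}'; python3 plan.py 523 126.8 36.5 -106.4 1
```

```text
time_s: 40.6
tcp_pos: [523.9, 127.7, 38.8]
ee_rot: [0.001, -0.6, 0.8, -0.0]
ft_force: [-0.6, 0.0, -3.5]
opening: 47.2
t 40.6 tcp [523.9 127.7  38.8] yaw -106.32 open 47.2 F [-0.6  0.  -3.5] q7 -1.91
delta [-0.9 -0.9 -2.3] turn [-0.002  0.002  0.001] per row [-0.002  0.002  0.001]
[0.0011, 0.0006, 0.0023]
```

```bash
python3 -m handwheel '{"turn":[[0,0,0],[0,0,0],[0,0,0],[0,0,0],[0,0,0],[0,0,0],[0,0,0],[0,0,0],[0,0,0],[0,0,0]],"offset":[[0,0,0.001],[0,0,0],[0,0,0.001],[0,0,0],[0,0,0],[0,0,0],[0,0,0],[0,0,0],[0,0,0],[0,0,0]],"jaw":[0,0,0,0,0,0,0,0,0,0]}'; python3 plan.py 523 126.8 36.5 -106.4 1;python3 - <<'E'
from h import *
C=cam("scene"); crop(C,270,190,350,270,8,"s32.png"); st()
E
```

```text
time_s: 41.43
tcp_pos: [524.0, 126.9, 37.7]
ee_rot: [0.001, -0.599, 0.801, -0.0]
ft_force: [-1.1, -0.8, -0.1]
opening: 47.0
t 41.43 tcp [524.  126.9  37.7] yaw -106.36 open 47.0 F [-1.1 -0.8 -0.1] q7 -1.91
delta [-1.  -0.1 -1.2] turn [-0.002  0.002  0.001] per row [-0.002  0.002  0.001]
[0.0004, 0.0009, 0.0012]
t 41.48 tcp [524.  127.   37.7] open 46.8 F [-0.3 -0.8  0.5] M [-0.07  0.11 -0.04]
Rot
 [[-0.282 -0.96   0.003]
 [-0.96   0.282  0.001]
 [-0.002 -0.002 -1.   ]]
```

View pics/s32.png

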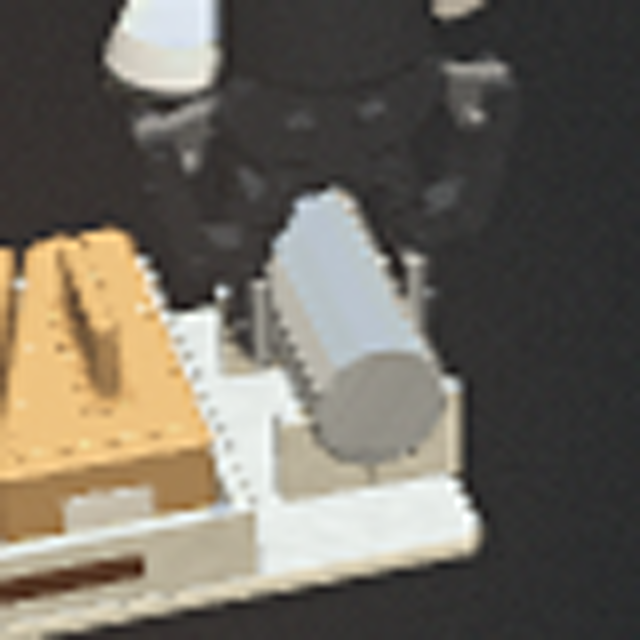

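```bash
python3 -m handwheel '{"turn":[[0,0,0],[0,0,0],[0,0,0],[0,0,0],[0,0,0],[0,0,0],[0,0,0],[0,0,0],[0,0,0],[0,0,0]],"offset":[[0.0006,0.0004,0.0006],[0,0,0],[0.0005,0,0.0006],[0,0,0],[0,0,0.0006],[0,0,0],[0,0,0],[0,0,0],[0,0,0],[0,0,0]],"jaw":[0,0,0,0,0,0,0,0,0,0]}'; python3 plan.py 523 126.8 36.5 -106.4 1
```

```text
time_s: 42.32
tcp_pos: [523.7, 126.3, 37.0]
ee_rot: [0.002, -0.6, 0.8, -0.001]
ft_force: [-0.0, -0.2, 3.1]
opening: 47.0
t 42.32 tcp [523.7 126.3  37. ] yaw -106.32 open 47.0 F [-0.  -0.2  3.1] q7 -1.91
delta [-0.7  0.5 -0.5] turn [-0.004  0.003  0.001] per row [-0.004  0.003  0.001]
[-0.0003, 0.0009, 0.0005]
```

```bash
python3 -m handwheel '{"turn":[[0,0,0],[0,0,0],[0,0,0],[0,0,0],[0,0,0],[0,0,0],[0,0,0],[0,0,0],[0,0,0],[0,0,0]],"offset":[[0,0,0],[0,0,0],[0,0,0],[0,0,0],[0,0,0],[0,0,0],[0,0,0],[0,0,0],[0,0,0],[0,0,0]],"jaw":[56,58,60,62,64,66,68,70,70,70]}'; python3 plan.py 523 126.8 36.5 -106.4 1;python3 - <<'E'
from h import *
C=cam("scene"); crop(C,270,190,350,270,8,"s33.png"); 
C=cam("wrist"); crop(C,0,0,640,400,1.25,"w33.png"); 
E
```

```text
time_s: 43.15
tcp_pos: [524.7, 127.0, 36.5]
ee_rot: [0.003, -0.6, 0.8, -0.001]
ft_force: [-0.8, 0.2, 0.2]
opening: 59.8
t 43.15 tcp [524.7 127.   36.5] yaw -106.32 open 59.8 F [-0.8  0.2  0.2] q7 -1.91
delta [-1.7 -0.2 -0. ] turn [-0.005  0.004  0.001] per row [-0.005  0.004  0.001]
[0.0006, 0.0016, -0.0]
```

View pics/w33.png

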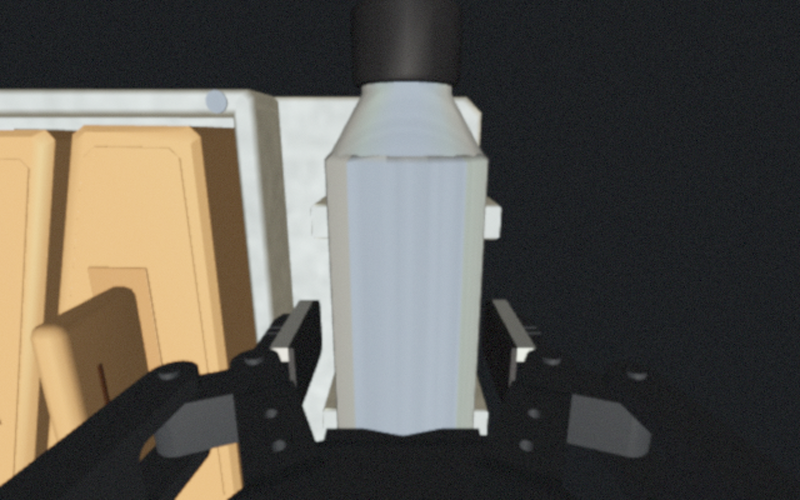

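View pics/s33.png

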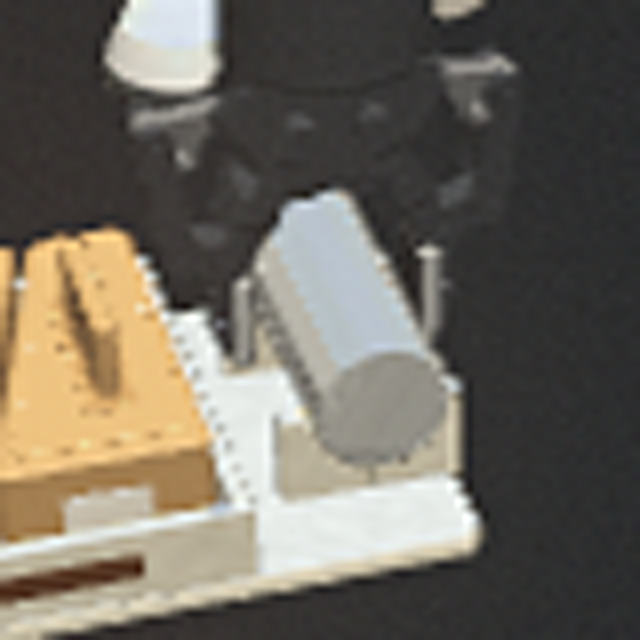

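```bash
python3 -m handwheel '{"turn":[[0,0,0],[0,0,0],[0,0,0],[0,0,0],[0,0,0],[0,0,0],[0,0,0],[0,0,0],[0,0,0],[0,0,0]],"offset":[[0,0,-0.003],[0,0,-0.008],[0,0,-0.014],[0,0,-0.02],[0,0,-0.022],[0,0,-0.025],[0,0,-0.025],[0,0,-0.02],[0,0,-0.01],[0,0,0]],"jaw":[70,70,70,70,70,70,70,70,70,70]}'; python3 - <<'E'
from h import *
C=cam("wrist"); crop(C,0,0,640,400,1.25,"w34.png"); 
C=cam("scene"); crop(C,230,140,450,280,3.6,"s34.png")
C=cam("top"); crop(C,225,120,455,270,3.4,"t34.png")
E
```

```text
time_s: 44.08
tcp_pos: [522.7, 125.9, 194.5]
ee_rot: [0.003, -0.599, 0.801, -0.0]
ft_force: [0.5, 0.3, -0.4]
opening: 59.7
```

View pics/w34.png

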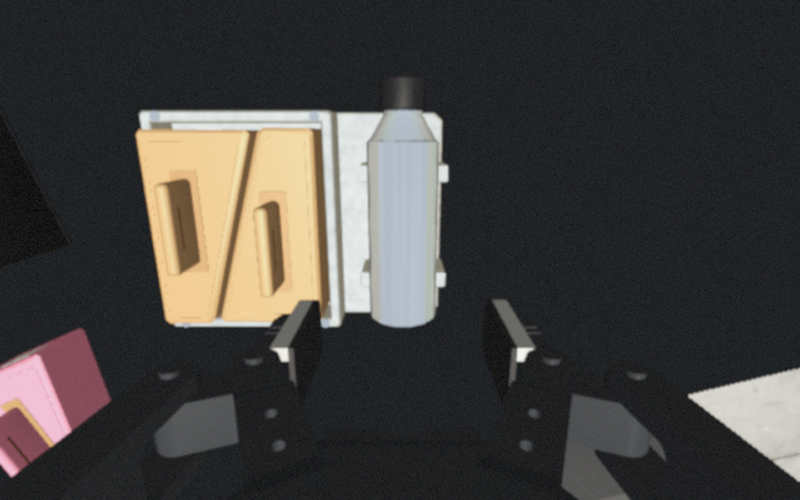

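View pics/s34.png

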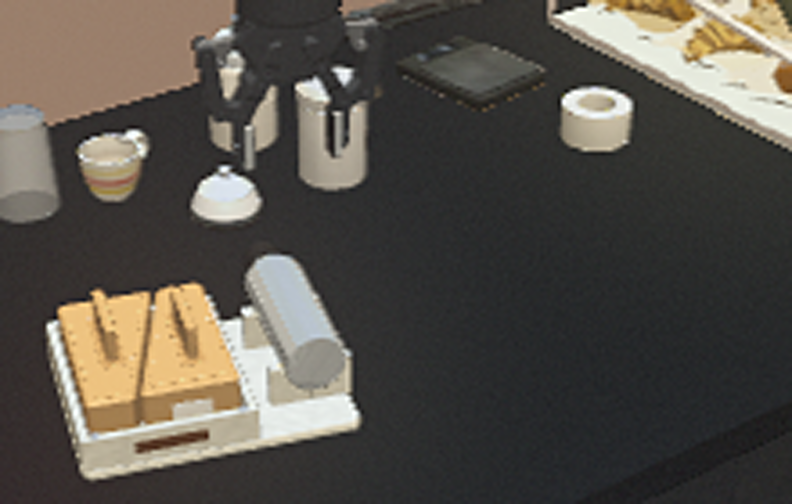

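View pics/t34.png

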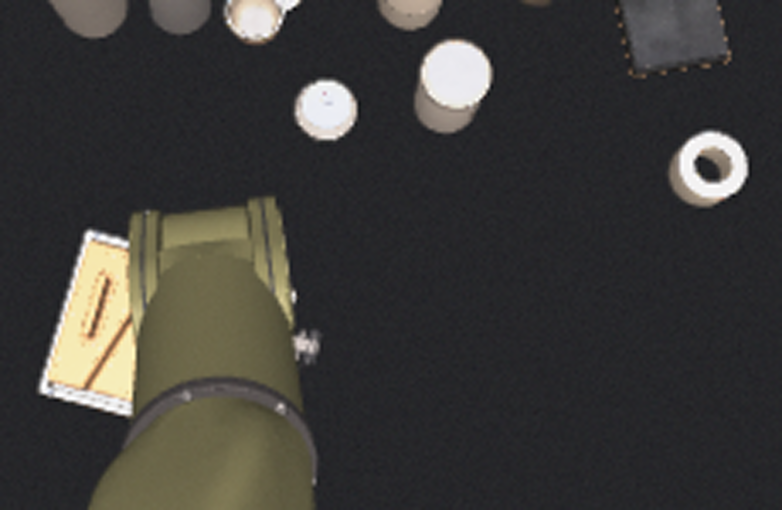

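```bash
python3 - <<'E'
from h import *
C=cam("wrist"); g=lambda p:(np.array(p,float)+.5)/1.25-.5
r=ray(C,g([[405,164],[405,182],[405,263],[405,281]]),44)[:,:2]
b=ray(C,g([[403,145],[403,315]]),54)[:,:2]
u=r[0]-r[2];u/=np.linalg.norm(u);c=r[0]
print("rest edges",((r-c)@u).round(1),"bottle shoulder/base",((b-c)@u).round(1))
E
python3 plan.py 523 126 200 -106.4 1
```

```text
rest edges [  0.  -12.5 -72.5 -86.7] bottle shoulder/base [  13.2 -109.9]
t 44.28 tcp [520.6 125.6 190.9] yaw -106.37 open 59.7 F [ 0.3 -0.1 -0.7] q7 -1.96
delta [2.4 0.4 9.1] turn [0.002 0.001 0.001] per row [0.002 0.001 0.001]
[-0.001, -0.0021, -0.0091]
```

```bash
python3 - <<'E'
from h import *
C=cam("wrist"); crop(C,260,50,380,270,2.7,"w35.png"); st()
E
```

```text
t 44.33 tcp [520.6 125.6 190.6] open 59.7 F [ 0.   0.4 -0.1] M [-0.02 -0.01  0.01]
Rot
 [[-0.282 -0.959 -0.002]
 [-0.959  0.282  0.001]
 [-0.001  0.002 -1.   ]]
```

View pics/w35.png

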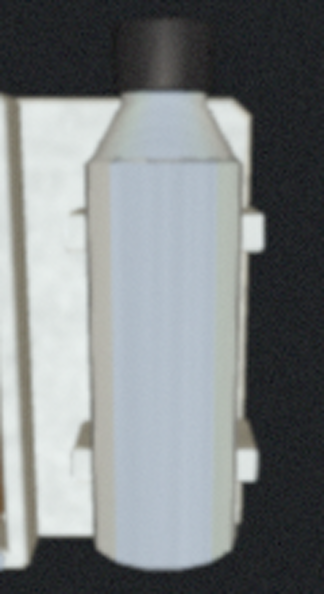

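```bash
python3 - <<'E'
from h import *
C=cam("wrist"); g=lambda p:(np.array(p,float)+.5)/2.7-.5+[260,50]
r=ray(C,g([[165,230.5],[165,464]]),44)[:,:2]; b=ray(C,g([[164,164],[164,545]]),54)[:,:2]
c=r.mean(0);u=r[0]-r[1];print(np.linalg.norm(u));u/=np.linalg.norm(u);print(((b-c)@u).round(1))
E
```

```text
79.94739646750595
[ 60.9 -65.9]
```

```bash
python3 - <<'E'
from workcell import close_job
print(close_job())
E
```

```text
the job is handed in; nothing more can be done
None
```

The order is packed and handed in at about 44 s of the 69 s allowed. No verdict was reported.

- **Boxes:** Both brown boxes lie head to tail in the walled compartment, slanting sides together. I lowered each until the force and height readings showed it on the floor, then let go. After release, the wrist and scene pictures showed both flat inside the walls with narrow gaps. The first box measured about 2 mm from its wall. I left the pink look-alike alone.
- **Bottle:** I lowered it into the two notches until the upward force built with no sideways force left, then opened the jaws slowly. It stayed put, about 1 mm from centred lengthwise over the rests.
- **Bystanders:** The bell, sticker roll and shaker are where they started in the top and scene pictures.
- **Checks that disagreed:** Wrist-camera estimates of the tray's position shifted by up to about 5 mm in y, depending on where the tray sat in the picture. I relied on centred views, the top view and contact forces instead. A rough first check put the bottle about 4 mm off centre, and the enlarged crop brought that down to 1 mm.

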